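# Weigh a casting charge and set it in the melting hearth

### The job

Make up a casting charge. Draw the handled crucible out of the firebrick hearth, stand it on the bench and put every metal casting button lying there into it; then weigh it: bring it level in under the balance's draught hood, set it gently in the centre of the pan and let go of it for two seconds. Finally slide it back into the hearth, the whole dish under the roof slab and the handle out through the mouth, and leave it standing there with the charge in it; do not knock the hood or the brickwork or press the pan down to its stop, and leave the other things on the bench where they are.

Things in the scene. Friction and masses are not known exactly. Their poses are not given: they have to be found in the camera images.
- crucible: melting crucible: a round white ceramic dish on a straight handle. Origin: centre of the dish's flat underside; z up; the handle points along -x. Dish: foot 70 mm across, rim 80 mm across outside and 70 mm inside, 40 mm high, inner floor 7 mm up. About 0.11 kg, balancing some 15 mm from the dish's axis towards the handle; stands by itself, empty or full. Starts in the hearth
- crucible_grip (a point): point in the crucible's wooden grip, 135 mm out from the dish's axis, 38 mm above the dish's underside; axes as the crucible's. The grip is a level bar 16 mm wide (y) and 18 mm high, from 90 to 200 mm out from the dish's axis; a thin steel rod joins it to the dish
- balance: precision balance, white plastic housing 185 mm wide, display at the front (-x). Origin: on the bench right under the pan's centre; housing from x -149 to +110 mm, front deck (display) 41 mm high, 46 mm high under the hood, a rear column behind. Fixed to the bench, left or right of the middle; the hearth is on the other side
- hood: clear draught hood over the balance pan, fixed to the housing; origin and axes as the balance's. Two side walls, inner faces 117 mm apart, and a flat roof with its underside 134 mm and its top 140 mm above the bench, from x -68 to +80 mm; open only at the front (-x)
- pan (a joint): how far the balance pan is pressed down (m): 0 empty, well damped spring 0.7 N per mm, stop at 0.010; the filled crucible presses it 2 to 5.5 mm
- pan_top (a point): centre of the upper face of the balance pan, a flat steel disc 92 mm across; 62 mm above the bench when empty
- hearth: melting hearth of pale firebrick: a flat floor 230 mm wide (y) and 255 mm long, 32 mm high, from x -115 to +140 mm, that carries the roofed chamber. Origin: on the bench under the middle of the chamber; its mouth faces -x. Fixed to the bench
- bricks: side walls, low back wall and roof slab of the hearth's chamber; origin and axes as the hearth's. Chamber 112 mm wide between the walls, from the mouth at x -75 mm to the back wall (only 32 mm high) at x +76 mm; roof underside 108 mm and top 124 mm above the bench; whole block 226 mm wide
- hearth_spot (a point): middle of the chamber on the hearth's floor, 32 mm above the bench; axes as the hearth's, -x out through the mouth
- button1: casting button, a silver-grey metal disc with a domed top, 25 mm across and 13 mm high, 20 to 43 g. Origin: centre of its flat underside. May be absent
- button2: casting button, a silver-grey metal disc with a domed top, 23 mm across and 13 mm high, 20 to 43 g. Origin: centre of its flat underside. May be absent
- button3: casting button, a silver-grey metal disc with a domed top, 25 mm across and 12 mm high, 20 to 43 g. Origin: centre of its flat underside. May be absent
- button4: casting button, a silver-grey metal disc with a domed top, 21 mm across and 12 mm high, 20 to 43 g. Origin: centre of its flat underside. May be absent
- button5: casting button, a silver-grey metal disc with a domed top, 22 mm across and 14 mm high, 20 to 43 g. Origin: centre of its flat underside. May be absent
- button6: casting button, a silver-grey metal disc with a domed top, 24 mm across and 14 mm high, 20 to 43 g. Origin: centre of its flat underside. May be absent
- flux_jar: bystander: small glass jar with a steel lid, 34 mm across, 42 mm high, standing among the buttons; origin under its centre
- wax: bystander: amber puck of beeswax, 42 mm across, 18 mm high, lying among the buttons; origin under its centre
- doming_block: bystander: dark steel dapping cube, 50 mm; origin under its centre
- glass_bowl: bystander: empty glass bowl, 104 mm across, 46 mm high; origin under its centre
- charcoal: bystander: black charcoal block, 65 x 105 x 32 mm; origin under its centre
- pliers: bystander: red-handled pliers lying flat, 150 mm long, 11 mm high, up to 45 mm wide; origin at the pivot, jaws 53 mm along +x, handles 95 mm along -x
- file: bystander: a slim scraper with a wooden handle, 170 mm long, lying along its x axis, handle 26 mm thick to -x; origin at mid-length

How it is judged:
By the outcome, as a careful person would: the job done as asked, in the order asked, and still so for the second after the job is handed in, with the robot touching nothing.
Of button1, button2, button3, button4, button5, button6 only 4 to 6 are there at a start; the rules pass over those that are not, and their reading is None.
At some moment in a run one of button1, button2, button3, button4, button5, button6 may be knocked a few centimetres aside while the robot is not near it.
It also fails if it takes over 210 s, if anything falls off the work surface, if the arm or the gripper's body presses on something with over 40 N, if the wrist force passes 120 N, or if a joint passes its speed limit or range.

### The arm

A 6-joint arm with a two-finger parallel gripper is mounted at the origin on the work surface. World frame = base frame: x ahead of the robot, y to its left, z up, the work surface at z = 0. Lengths are in m, angles in rad, forces in N, time in s.
With the tool pointing down it reaches from about 0.375 to 0.975 m from the base axis. Payload 3.8 kg.
Tool frame: the origin (TCP) lies on the centre line of the jaws, within the pads' length; the fingertips stand 22 mm ahead of it and the grasp point (between the pads) lies 3 mm ahead of it; z points along the fingers, y is the line along which they close (so a half turn about z gives the same grasp; the last joint's range is limited). The gripper opens to 88 mm and grips with 3 to 60 N. Pads are 18 mm wide; open, the fingers measure 123 mm over their backs; the gripper's body (75 mm by 187 mm) begins 45 mm behind the grasp point.
Start: joints at [-1.371, 0.264, 1.604, -0, 1.274, -0.037], TCP at [0.158, -0.656, 0.261] pointing down, gripper open.
Joint ranges: [-2.63, 2.63], [-0.94, 2.18], [0.31, 2.57], [-1.31, 4.45], [0, 2.66], [-2.55, 2.55]. Speed limits (rad/s): [2.57, 2.57, 3.14, 3.14, 3.14, 3.14].

### API

Orientations are given as a 3x3 rotation matrix whose columns are the frame's x, y, z axes.
In Python, from workcell import env gives the robot as it stands.
- The arm moves only by the tool play_rows, never from a script. Its argument "steps" is a list of rows, each a list of 7 numbers: the shift along the tool's x, y, z in units of 0.4 m (1.0 is 0.4 m), then the turn, a rotation vector about the tool's x, y, z in units of 60 degrees (1.0 is 60 degrees), then the opening, from -1 (shut) to 1 (fully open). A call has exactly 5 rows; each row shifts and turns the commanded pose from where the row before left it, along the tool's axes as they then stand; what a row does not reach is not made up. A row lasts 1/8 s, in which the tool goes at most 62.5 mm and 10.7 degrees, less where a joint would pass 70% of its speed; a pose out of reach is approached as far as the arm can. A call with a number of a shift or a turn outside -1 to 1 is refused whole. A call with a gripper value outside its range is refused whole. The fingers move at their own pace and stop on an object; "squeeze" is the grip in N (left out, the last holds). Time passes only in rows, so rows that do not move let the fingers close, or fill a call up. It gives the time, the measured TCP pose, the force, the opening and the grip force at its end, in the units of the state.
- env.read_state(): the state, without advancing time (a new reading comes with each control period).
- env.capture(name): name is "scene" or "top" or "wrist"; returns a dict with "pixels" (400x640x3 uint8, blue, green, red), "mtx" (3x3 intrinsics, pixels), "rvec" (rotation vector, rad) and "tvec" (3), from world to camera coordinates, as OpenCV has them; the wrist camera has in their place "mount" (4x4, takes a point from camera to tool coordinates, whose origin is the TCP and whose axes are the flange's). Camera axes: x right, y down, z forward; pixel columns grow to the right and rows downward; lengths in m; the calibration is good to about 2 mm. A picture is of the moment at which its call begins: read the wrist's pose just before it. There is no depth.
- env.hand_in(): hands the job in; it is judged then, once.
The state is a dict: "t": time; "joint_positions": joint angles; "dq": joint speeds; "joint_efforts": joint torques, N m; "position": TCP position; "ee_rot": TCP orientation; "wrist_force": force on the tool from outside, world axes, zero at the start; "wrist_torque": the same for the moment, N m; "finger_gap": finger opening in m; "grasp_force": force on a finger pad.
Only numpy, scipy, OpenCV 4.12 (cv2) and the standard library are available. Lean on these libraries where they do the work, as an engineer would, in place of code of your own. Each camera call takes 0.05 s, during which the arm holds its last target. There are 200 camera calls.

## Working session

There is one attempt and no reset: what is moved stays moved. The work goes in short steps, Python scripts to look and compute and a tool call to move; the robot and the scene stay as the last step left them, time stands still between calls to the robot, and variables do not carry over. Pictures are saved under pics/ and viewed, at most 14 in all, crops included, and the job is handed in when it is done.

Besides the shell and the picture viewer there is one more tool, called after "Request:" by a JSON object that holds its "api" and its "payload". play_rows: Moves the arm, as the interface text tells. Its arguments: {"type":"object","properties":{"steps":{"type":"array"},"squeeze":{"type":"number"}},"required":["steps"]}

```bash
mkdir -p pics; ls; cat > h.py <<'E'
import numpy as np, cv2
from workcell import env
def cap(name):
    s=env.read_state(); c=env.capture(name)
    im=np.ascontiguousarray(c["pixels"]); K=np.array(c["mtx"])
    if name=="wrist":
        T=np.eye(4); T[:3,:3]=np.array(s["ee_rot"]); T[:3,3]=s["position"]
        M=T@np.array(c["mount"]); R=M[:3,:3]; o=M[:3,3]
    else:
        Rc=cv2.Rodrigues(np.array(c["rvec"],float))[0]; R=Rc.T; o=-R@np.array(c["tvec"]).ravel()
    return dict(im=im,K=K,R=R,o=o)
def ray(c,uv):
    uv=np.atleast_2d(np.array(uv,float))
    d=np.c_[uv,np.ones(len(uv))]@np.linalg.inv(c["K"]).T@c["R"].T
    return d/np.linalg.norm(d,axis=1)[:,None]
def onz(c,uv,z):
    d=ray(c,uv); return c["o"]+d*((z-c["o"][2])/d[:,2])[:,None]
def tri(rays):  # list of (c,uv)
    A=np.zeros((3,3));b=np.zeros(3)
    for c,uv in rays:
        d=ray(c,uv)[0]; P=np.eye(3)-np.outer(d,d); A+=P; b+=P@c["o"]
    return np.linalg.solve(A,b)
def proj(c,p):
    q=(np.atleast_2d(p)-c["o"])@c["R"]@c["K"].T
    return q[:,:2]/q[:,2:]
E
python3 - <<'E'
from h import *
for n in("scene","top","wrist"):
    c=cap(n); cv2.imwrite(f"pics/{n}0.png",c["im"]); print(n,c["o"].round(3),c["R"].round(2).tolist(),c["K"].round(0).tolist())
s=env.read_state(); print(s)
E
```

```text
pics
scene [1.074 0.037 0.916] [[-0.08, 0.84, -0.53], [1.0, 0.06, -0.05], [-0.01, -0.53, -0.85]] [[433.0, 0.0, 321.0], [0.0, 433.0, 202.0], [0.0, 0.0, 1.0]]
top [ 4.510e-01 -1.000e-03  1.255e+00] [[0.0, -1.0, 0.07], [-1.0, -0.0, -0.01], [0.01, -0.07, -1.0]] [[495.0, 0.0, 322.0], [0.0, 495.0, 201.0], [0.0, 0.0, 1.0]]
wrist [ 0.224 -0.64   0.384] [[0.23, -0.94, -0.25], [-0.97, -0.23, -0.06], [-0.0, 0.26, -0.97]] [[333.0, 0.0, 322.0], [0.0, 333.0, 201.0], [0.0, 0.0, 1.0]]
{'t': 0.15, 'joint_positions': array([-1.37091745e+00,  2.64634968e-01,  1.60504791e+00,  2.81589070e-05,
        1.27370816e+00, -3.68458203e-02]), 'dq': array([-1.15256851e-03, -2.71922320e-03, -3.67412493e-03,  2.17222645e-03,
        1.17305079e-05,  3.52197131e-04]), 'joint_efforts': array([-1.04404128e-04, -5.02848101e+01, -3.57470655e+01,  7.29081267e-02,
        2.49517837e-02, -9.60646662e-05]), 'position': array([ 0.15824173, -0.65566491,  0.2596437 ]), 'ee_rot': array([[ 9.72113267e-01,  2.34511593e-01, -3.30681684e-04],
       [ 2.34511807e-01, -9.72111664e-01,  1.76792889e-03],
       [ 9.31402976e-05, -1.79617589e-03, -9.99998383e-01]]), 'wrist_force': array([-0.23992906, -1.11927405,  0.91857307]), 'wrist_torque': array([-0.03226557,  0.09122803, -0.07734084]), 'grasp_force': 0.0, 'finger_gap': 0.0882235551639343}
```

View pics/top0.png

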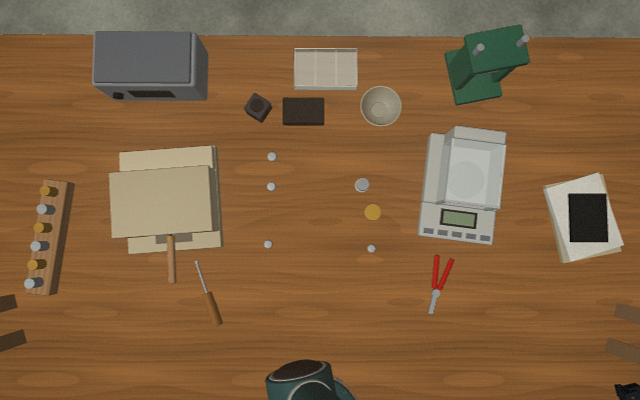

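View pics/scene0.png

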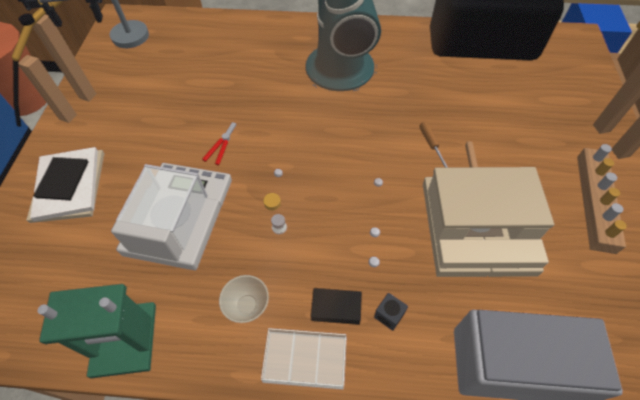

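```bash
python3 - <<'E'
from h import *
t=cv2.imread("pics/top0.png");s=cv2.imread("pics/scene0.png")
def cr(im,x,y,w=133,h=100): return cv2.resize(im[y:y+h,x:x+w],(400,300),interpolation=cv2.INTER_CUBIC)
a=np.vstack([np.hstack([cr(t,100,140,140,150)[:, :],cr(s,415,135,150,145)]),np.hstack([cr(t,405,120,120,130),cr(s,105,120,140,150)])])
cv2.imwrite("pics/comp1.png",a)
T=cap("top");S=cap("scene")
def blobs(c,box):
    im=c["im"];hsv=cv2.cvtColor(im,cv2.COLOR_BGR2HSV)
    m=((hsv[...,1]<60)&(hsv[...,2]>110)).astype(np.uint8)
    x0,y0,x1,y1=box; mm=np.zeros_like(m);mm[y0:y1,x0:x1]=m[y0:y1,x0:x1]
    n,l,st,ce=cv2.connectedComponentsWithStats(mm)
    return [(ce[i].round(1).tolist(),int(st[i,4]),st[i,2:4].tolist()) for i in range(1,n) if st[i,4]>8]
bt=blobs(T,(225,130,418,330)); bs=blobs(S,(235,100,425,270))
print(bt);print(bs)
for u,_,_ in bt: 
    p=onz(T,[u],0.008)[0]; print(u,p.round(4),proj(S,p).round(1), end=' ')
    q=min(bs,key=lambda b:np.linalg.norm(np.array(b[0])-proj(S,p)[0])); print(tri([(T,u),(S,q[0])]).round(4))
E
```

```text
[([271.3, 156.1], 64, [9, 9]), ([361.5, 184.4], 156, [14, 14]), ([270.6, 186.0], 60, [8, 9]), ([267.5, 243.8], 54, [8, 9]), ([370.8, 248.1], 51, [9, 8])]
[([277.8, 172.4], 51, [8, 8]), ([378.1, 181.6], 51, [9, 8]), ([278.3, 223.7], 230, [16, 20]), ([374.6, 231.8], 72, [10, 9]), ([373.6, 261.4], 85, [10, 10])]
[271.3, 156.1] [0.6552 0.1166 0.008 ] [[374.2 261.4]] [0.6552 0.116  0.0079]
[361.5, 184.4] [ 0.5836 -0.1124  0.008 ] [[278.6 227.4]] [ 0.582  -0.1116  0.0232]
[270.6, 186.0] [0.5789 0.1177 0.008 ] [[375.1 231.9]] [0.5788 0.1171 0.0085]
[267.5, 243.8] [0.4332 0.1241 0.008 ] [[378.3 181.8]] [0.4332 0.1237 0.009 ]
[370.8, 248.1] [ 0.4229 -0.1352  0.008 ] [[278.1 172.6]] [ 0.423  -0.1355  0.0088]
```

View pics/comp1.png

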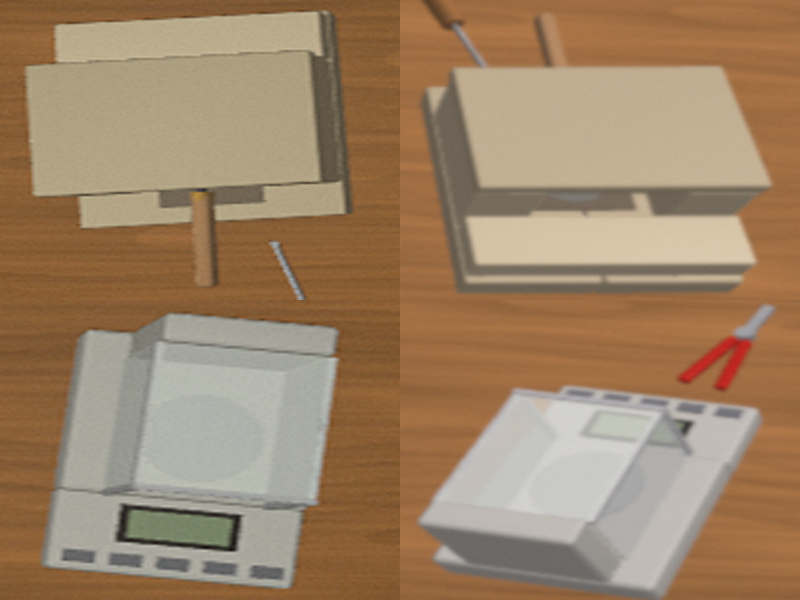

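```bash
python3 - <<'E'
from h import *
T=cap("top");S=cap("scene")
def tp(x,y,k): # composite px -> full
    if k=='th': return (100+x*.35,140+y*.5)
    if k=='sh': return (415+(x-400)*.375,135+y*145/300)
    if k=='tb': return (405+x*.3,120+(y-300)*130/300)
    if k=='sb': return (105+(x-400)*.35,120+(y-300)*.5)
r=onz(T,[tp(*p,'th') for p in[(27,67),(308,52),(323,182),(34,195)]],.124);print("roof",r.round(3).tolist(),r.mean(0).round(3))
e=np.array([r[0]-r[1],r[3]-r[2]]);print("yaw via edges",np.degrees(np.arctan2(-e[:,0],e[:,1])))
rs=onz(S,[tp(*p,'sh') for p in[(478,187),(768,185),(722,68),(453,68)]],.124);print("roof scene",rs.round(3).tolist(),rs.mean(0).round(3))
f=onz(T,[tp(*p,'th') for p in[(80,228),(348,212)]],.032);print("floor front",f.round(3).tolist())
h=onz(T,[tp(*p,'th') for p in[(202,190),(206,285)]],.079);print("handle",h.round(3).tolist())
h=onz(T,[tp(*p,'th') for p in[(214,285),(197,285)]],.079);print("end",h.round(3).tolist())
print("handle end tri",tri([(T,tp(206,285,'th')),(S,tp(546,16,'sh'))]))
b=onz(T,[tp(*p,'tb') for p in[(44,567),(291,587)]],.041);print("bal front",b.round(3).tolist())
hr=onz(T,[tp(*p,'tb') for p in[(133,492),(318,503),(337,357)]],.14);print("hood top",hr.round(3).tolist())
pt=tp(205,440,'tb');ps=tp(586,483,'sb');print("pan",onz(T,[pt],.062).round(3),onz(S,[ps],.062).round(3),tri([(T,pt),(S,ps)]).round(3))
E
```

```text
roof [[0.595, 0.476, 0.124], [0.613, 0.251, 0.124], [0.464, 0.237, 0.124], [0.448, 0.465, 0.124]] [0.53  0.357 0.124]
yaw via edges [4.59458133 3.79650924]
roof scene [[0.616, 0.251, 0.124], [0.597, 0.476, 0.124], [0.45, 0.467, 0.124], [0.467, 0.24, 0.124]] [0.532 0.359 0.124]
floor front [[0.408, 0.463, 0.032], [0.428, 0.234, 0.032]]
handle [[0.455, 0.346, 0.079], [0.343, 0.34, 0.079]]
end [[0.343, 0.333, 0.079], [0.343, 0.347, 0.079]]
handle end tri [0.34285308 0.34336101 0.07300059]
bal front [[0.454, -0.248, 0.041], [0.433, -0.43, 0.041]]
hood top [[0.527, -0.289, 0.14], [0.517, -0.415, 0.14], [0.662, -0.432, 0.14]]
pan [[ 0.588 -0.363  0.062]] [[ 0.59  -0.359  0.062]] [ 0.588 -0.363  0.058]
```

Request:
{"api": "play_rows", "payload": {"steps": [[0,0,0,0,0,0.168,1],[0.11,-0.058,0,0,0,0,1],[0.11,-0.058,0,0,0,0,1],[0.11,-0.058,0,0,0,0,1],[0.11,-0.058,0,0,0,0,1]], "squeeze": 30}}

```text
t: 0.98
position: [0.3295, -0.552, 0.2609]
ee_rot: [[0.998, 0.061, 0.0], [0.061, -0.998, -0.0], [0.0, 0.0, -1.0]]
wrist_force: [-0.3, -0.8, -0.1]
finger_gap: 0.0879
grasp_force: 0.0
```

Request:
{"api": "play_rows", "payload": {"steps": [[0.11,-0.058,0,0,0,0,1],[0.11,-0.058,0,0,0,0,1],[0.11,-0.058,0,0,0,0,1],[0.11,-0.058,0,0,0,0,1],[0.008,-0.125,0,0,0,0,1]]}}

```text
t: 1.6
position: [0.5012, -0.3988, 0.26]
ee_rot: [[0.998, 0.062, 0.001], [0.062, -0.998, -0.0], [0.001, 0.0, -1.0]]
wrist_force: [0.6, 0.0, 0.5]
finger_gap: 0.0881
grasp_force: 0.0
```

Request:
{"api": "play_rows", "payload": {"steps": [[0.008,-0.125,0,0,0,0,1],[0.008,-0.125,0,0,0,0,1],[0.008,-0.125,0,0,0,0,1],[0.008,-0.125,0,0,0,0,1],[0.008,-0.125,0,0,0,0,1]]}}

```text
t: 2.22
position: [0.4992, -0.1473, 0.261]
ee_rot: [[0.998, 0.061, 0.001], [0.061, -0.998, -0.0], [0.001, 0.0, -1.0]]
wrist_force: [0.4, -0.3, 0.8]
finger_gap: 0.0879
grasp_force: 0.0
```

Request:
{"api": "play_rows", "payload": {"steps": [[0.008,-0.125,0,0,0,0,1],[0.008,-0.125,0,0,0,0,1],[0.008,-0.125,0,0,0,0,1],[0.008,-0.125,0,0,0,0,1],[0.008,-0.125,0,0,0,0,1]]}}

```text
t: 2.85
position: [0.4999, 0.1033, 0.261]
ee_rot: [[0.998, 0.061, 0.001], [0.061, -0.998, 0.0], [0.001, -0.0, -1.0]]
wrist_force: [0.7, -0.7, 1.2]
finger_gap: 0.0879
grasp_force: 0.0
```

Request:
{"api": "play_rows", "payload": {"steps": [[-0.044,-0.123,0,0,0,0,1],[-0.044,-0.123,0,0,0,0,1],[-0.044,-0.123,0,0,0,0,1],[-0.044,-0.123,0,0,0,0,1],[-0.044,-0.123,0,0,0,0,1]]}}

```text
t: 3.48
position: [0.3964, 0.3434, 0.2611]
ee_rot: [[0.998, 0.061, 0.001], [0.061, -0.998, 0.0], [0.001, -0.0, -1.0]]
wrist_force: [0.9, -0.7, -0.5]
finger_gap: 0.0883
grasp_force: 0.0
```

```bash
python3 - <<'E'
from h import *
c=cap("wrist"); cv2.imwrite("pics/w1.png",c["im"]); np.save("w1.npy",c,allow_pickle=True); print(env.read_state()["position"])
E
```

```text
[0.39406094 0.34821745 0.2611013 ]
```

View pics/w1.png

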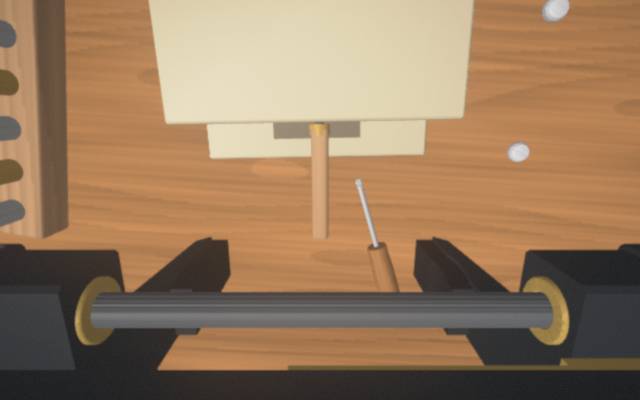

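Request:
{"api": "play_rows", "payload": {"steps": [[0,0,0.1,0,0,0,1],[0,0,0.1,0,0,0,1],[0,0,0,0,0,0,1],[0,0,0,0,0,0,1],[0,0,0,0,0,0,1]]}}

```text
t: 4.15
position: [0.3986, 0.3426, 0.183]
ee_rot: [[0.998, 0.06, 0.003], [0.06, -0.998, 0.002], [0.003, -0.002, -1.0]]
wrist_force: [-0.5, -0.3, -0.1]
finger_gap: 0.0883
grasp_force: 0.0
```

```bash
python3 - <<'E'
from h import *
c=cap("wrist"); a=np.load("w1.npy",allow_pickle=True).item(); print(env.read_state()["position"])
# handle mask: compare with surrounding table: segment by hue/sat
def edges(c,rows):
    g=cv2.GaussianBlur(c["im"],(3,3),0).astype(float); out=[]
    for r in rows:
        d=np.abs(np.diff(g[r,285:355],axis=0)).sum(1); i=np.argsort(d)[::-1][:4]+285; out.append((r,sorted(i.tolist())))
    return out
print(edges(a,[140,170,200,220,230])); print(edges(c,[110,140,170,200,220,230,240,250,260]))
cv2.imwrite("pics/w2.png",np.hstack([cv2.resize(a["im"][100:260,260:400],(400,457)),cv2.resize(c["im"][70:300,240:400],(400,575))[:457]]))
np.save("w2.npy",c,allow_pickle=True)
E
```

```text
[0.39856175 0.34256011 0.18293655]
[(140, [310, 327, 328, 329]), (170, [311, 324, 325, 326]), (200, [311, 312, 324, 325]), (220, [311, 312, 325, 326]), (230, [312, 324, 325, 328])]
[(110, [332, 334, 342, 344]), (140, [303, 326, 327, 331]), (170, [325, 328, 329, 330]), (200, [307, 324, 325, 326]), (220, [307, 324, 325, 326]), (230, [307, 308, 325, 326]), (240, [307, 308, 325, 326]), (250, [307, 308, 325, 326]), (260, [308, 325, 326, 329])]
```

View pics/w2.png

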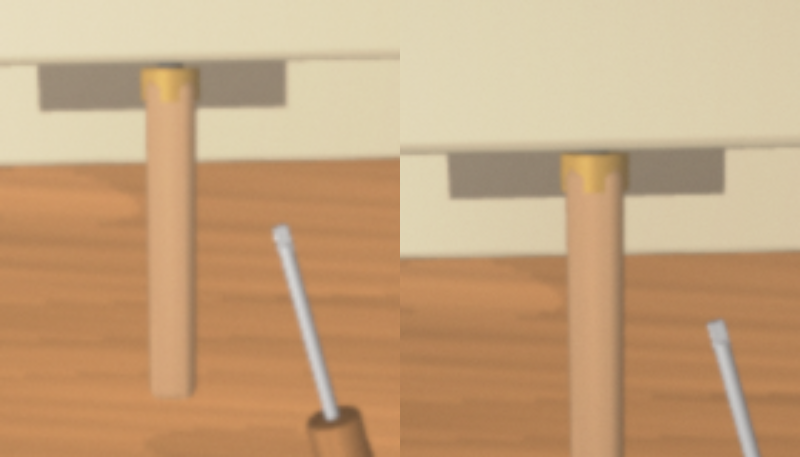

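```bash
python3 - <<'E'
from h import *
c=np.load("w2.npy",allow_pickle=True).item(); a=np.load("w1.npy",allow_pickle=True).item();T=cap("top")
g=cv2.GaussianBlur(c["im"],(5,5),0).astype(float)
col=g[240:330,312:321].mean(1); d=np.abs(np.diff(col,axis=0)).sum(1); i=np.argsort(d)[::-1][:6]+240; print("end rows c",i,d[i-240].round())
col=T["im"][260:300,169:174].astype(float).mean(1); d=np.abs(np.diff(col,axis=0)).sum(1); i=np.argsort(d)[::-1][:3]+260; print("end rows T",i)
for z in(.061,.070,.079):
  print(z,"c line",onz(c,[(316.5,200),(316.7,260)],z)[:,:2].round(4).tolist(),"a line",onz(a,[(318.5,170),(318.8,220),(320.2,238.3)],z)[:,:2].round(4).tolist(), "T",onz(T,[(172,282.5)],z)[0,:2].round(4))
print("floor edge c",onz(c,[(400-400+240+0/2.5,70+258/2.5),(240+395/2.5,70+248/2.5)],.032)[:,:2].round(4).tolist())
print("roof edge a",onz(a,[(165,123),(464,118)],.124)[:,:2].round(4).tolist())
E
```

```text
end rows c [291 292 290 327 326 312] [52. 41. 37. 30. 26. 21.]
end rows T [273 269 268]
0.061 c line [[0.4007, 0.3463], [0.3509, 0.3433]] a line [[0.4081, 0.3465], [0.3565, 0.3432], [0.3366, 0.3406]] T [0.3416 0.3452]
0.07 c line [[0.403, 0.3463], [0.3551, 0.3434]] a line [[0.4096, 0.3466], [0.3595, 0.3433], [0.3401, 0.3408]] T [0.3425 0.3426]
0.079 c line [[0.4054, 0.3463], [0.3593, 0.3435]] a line [[0.4112, 0.3466], [0.3624, 0.3434], [0.3437, 0.3409]] T [0.3433 0.34  ]
floor edge c [[0.4123, 0.4116], [0.4237, 0.28]]
roof edge a [[0.4479, 0.4659], [0.4656, 0.2384]]
```

Request:
{"api": "play_rows", "payload": {"steps": [[0,-0.009,0.09,0,0,0,1],[0,0,0.09,0,0,0,1],[0,0,0.06,0,0,0,1],[0,0,0.035,0,0,0,1],[0,0,0,0,0,0,1]]}}

```text
t: 4.88
position: [0.3969, 0.3452, 0.0704]
ee_rot: [[0.998, 0.061, -0.001], [0.061, -0.998, -0.001], [-0.001, 0.001, -1.0]]
wrist_force: [-0.5, 0.3, -0.2]
finger_gap: 0.0885
grasp_force: 0.0
```

Request:
{"api": "play_rows", "payload": {"steps": [[0,0,0,0,0,0,1],[0,0,0,0,0,0,0],[0,0,0,0,0,0,-1],[0,0,0,0,0,0,-1],[0,0,0,0,0,0,-1]], "squeeze": 50}}

```text
t: 5.5
position: [0.3971, 0.3455, 0.0708]
ee_rot: [[0.998, 0.061, 0.0], [0.061, -0.998, 0.0], [0.0, -0.0, -1.0]]
wrist_force: [0.1, 0.5, -0.1]
finger_gap: 0.0504
grasp_force: 0.0
```

Request:
{"api": "play_rows", "payload": {"steps": [[0,0,0,0,0,0,-1],[0,0,0,0,0,0,-1],[0,0,0,0,0,0,-1],[0,0,0,0,0,0,-1],[0,0,0,0,0,0,-1]]}}

```text
t: 6.12
position: [0.397, 0.3454, 0.0707]
ee_rot: [[0.998, 0.061, -0.0], [0.061, -0.998, -0.0], [-0.0, 0.0, -1.0]]
wrist_force: [-0.9, 0.7, -0.6]
finger_gap: 0.0151
grasp_force: 50.0
```

Request:
{"api": "play_rows", "payload": {"steps": [[0,0,-0.01,0,0,0,-1],[0,0,-0.01,0,0,0,-1],[0,0,0,0,0,0,-1],[0,0,0,0,0,0,-1],[0,0,0,0,0,0,-1]]}}

```text
t: 6.75
position: [0.3969, 0.3453, 0.0786]
ee_rot: [[0.998, 0.061, -0.0], [0.061, -0.998, -0.0], [-0.0, 0.0, -1.0]]
wrist_force: [0.1, -0.4, -1.4]
finger_gap: 0.0147
grasp_force: 50.0
```

```bash
python3 - <<'E'
from h import *
s=env.read_state(); print(s["position"],s["wrist_force"],s["wrist_torque"],s["finger_gap"])
c=cap("wrist"); S=cap("scene"); cv2.imwrite("pics/w3.png",np.hstack([cv2.resize(c["im"][60:300,220:420],(400,480)),cv2.resize(S["im"][140:300,400:560],(400,400))[:480].copy() if 0 else cv2.resize(S["im"][140:300,420:553],(400,480))]))
E
```

```text
[0.39691216 0.34529443 0.07855919] [ 0.08078302 -0.3800141  -1.41003378] [ 0.01239115  0.18485414 -0.02141168] 0.014740313512240227
```

View pics/w3.png

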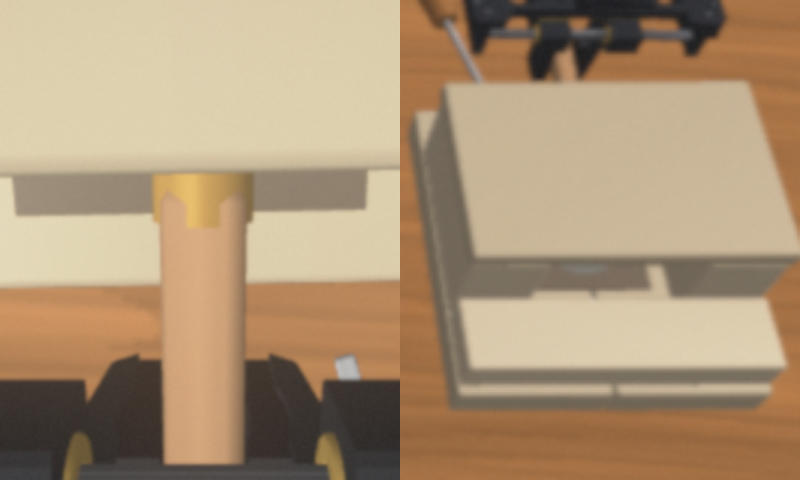

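Request:
{"api": "play_rows", "payload": {"steps": [[-0.04,0,0,0,0,0,-1],[-0.07,0,0,0,0,0,-1],[-0.07,0,0,0,0,0,-1],[-0.07,0,0,0,0,0,-1],[-0.07,0,0,0,0,0,-1]]}}

```text
t: 7.48
position: [0.2674, 0.337, 0.0785]
ee_rot: [[0.998, 0.061, -0.001], [0.061, -0.998, -0.0], [-0.001, 0.0, -1.0]]
wrist_force: [-0.3, 0.2, -0.9]
finger_gap: 0.0148
grasp_force: 50.0
```

Request:
{"api": "play_rows", "payload": {"steps": [[-0.06,0,0,0,0,0,-1],[0,0,0,0,0,0,-1],[0,0,-0.04,0,0,0,-1],[0,0,-0.08,0,0,0,-1],[0,0,-0.08,0,0,0,-1]]}}

```text
t: 8.1
position: [0.2457, 0.3361, 0.1595]
ee_rot: [[0.998, 0.061, 0.0], [0.061, -0.998, -0.0], [0.0, 0.0, -1.0]]
wrist_force: [0.2, 0.1, -0.9]
finger_gap: 0.015
grasp_force: 50.0
```

Request:
{"api": "play_rows", "payload": {"steps": [[0,0,-0.08,0,0,0,-1],[0,0,0,0,0,0,-1],[0,0,0,0,0,0,-1],[0,0,0,0,0,0,-1],[0,0,0,0,0,0,-1]]}}

```text
t: 8.72
position: [0.2448, 0.3355, 0.1893]
ee_rot: [[0.998, 0.061, -0.002], [0.061, -0.998, -0.002], [-0.002, 0.002, -1.0]]
wrist_force: [-0.0, 0.4, -1.5]
finger_gap: 0.0152
grasp_force: 50.0
```

Request:
{"api": "play_rows", "payload": {"steps": [[0.083,0.076,0,0,0,0,-1],[0.083,0.076,0,0,0,0,-1],[0.083,0.076,0,0,0,0,-1],[0.027,0.106,0,0,0,0,-1],[0.027,0.106,0,0,0,0,-1]]}}

```text
t: 9.35
position: [0.3773, 0.1665, 0.19]
ee_rot: [[0.998, 0.061, -0.001], [0.061, -0.998, -0.001], [-0.001, 0.001, -1.0]]
wrist_force: [1.0, -0.2, -0.2]
finger_gap: 0.0152
grasp_force: 50.0
```

Request:
{"api": "play_rows", "payload": {"steps": [[0.027,0.106,0,0,0,0,-1],[0.027,0.106,0,0,0,0,-1],[0.027,0.106,0,0,0,0,-1],[0.027,0.106,0,0,0,0,-1],[0,0,0,0,0,0,-1]]}}

```text
t: 9.98
position: [0.4308, -0.001, 0.1902]
ee_rot: [[0.998, 0.057, -0.001], [0.057, -0.998, -0.001], [-0.001, 0.001, -1.0]]
wrist_force: [0.2, 0.3, -0.8]
finger_gap: 0.0148
grasp_force: 50.0
```

Request:
{"api": "play_rows", "payload": {"steps": [[0,0,0.08,0,0,0,-1],[0,0,0.1,0,0,0,-1],[0,0,0.1,0,0,0,-1],[0,0,0.05,0,0,0,-1],[0,0,0,0,0,0,-1]]}}

```text
t: 10.6
position: [0.4279, 0.0022, 0.0566]
ee_rot: [[0.998, 0.062, -0.006], [0.062, -0.998, 0.001], [-0.006, -0.001, -1.0]]
wrist_force: [-0.7, 0.2, -1.3]
finger_gap: 0.0152
grasp_force: 50.0
```

```bash
python3 - <<'E'
from h import *
s=env.read_state(); print(s["t"],s["position"],s["wrist_force"],s["wrist_torque"],s["finger_gap"])
S=cap("scene"); T=cap("top");cv2.imwrite("pics/s2.png",np.hstack([cv2.resize(S["im"][130:290,250:410],(400,400)),cv2.resize(T["im"][120:280,240:400],(400,400))]))
E
```

```text
10.6 [0.4278946  0.00222869 0.0565839 ] [-0.65697502  0.18137857 -1.25693578] [-0.03282643  0.11803828 -0.01531849] 0.015167221515453522
```

View pics/s2.png

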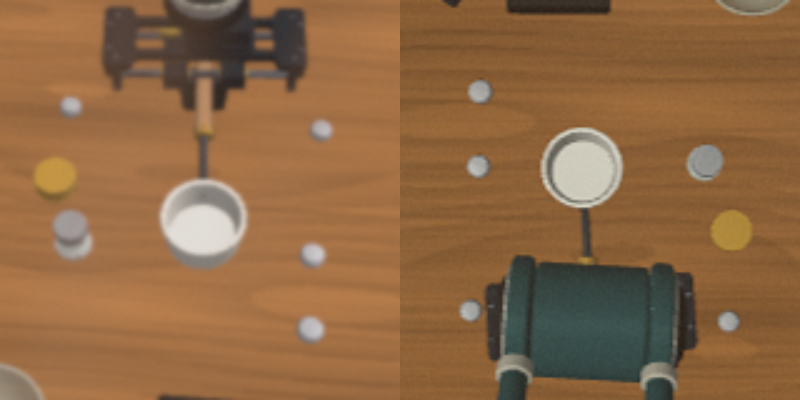

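Request:
{"api": "play_rows", "payload": {"steps": [[0,0,0.02,0,0,0,-1],[0,0,0.008,0,0,0,-1],[0,0,0.005,0,0,0,-1],[0,0,0.003,0,0,0,-1],[0,0,0,0,0,0,-1]]}}

```text
t: 11.32
position: [0.4304, 0.0012, 0.0443]
ee_rot: [[0.998, 0.061, -0.0], [0.061, -0.998, -0.0], [-0.0, 0.0, -1.0]]
wrist_force: [0.1, 0.5, -1.3]
finger_gap: 0.0154
grasp_force: 50.0
```

```bash
python3 - <<'E'
from h import *
s=env.read_state(); print(s["t"],s["position"],s["ee_rot"][2],s["wrist_force"],s["wrist_torque"])
T=cap("top"); S=cap("scene")
def rim(c,box):
    hsv=cv2.cvtColor(c["im"],cv2.COLOR_BGR2HSV); m=((hsv[...,1]<70)&(hsv[...,2]>90)).astype(np.uint8)
    x0,y0,x1,y1=box; m=m[y0:y1,x0:x1]; k=max(cv2.findContours(m,cv2.RETR_EXTERNAL,cv2.CHAIN_APPROX_NONE)[0],key=cv2.contourArea)
    e=cv2.fitEllipse(k); return np.array(e[0])+[x0,y0],e
u,e=rim(T,(285,155,345,203)); print(u,e); print(onz(T,[u],.04))
E
```

```text
11.325 [0.43043788 0.00116051 0.04429933] [-3.91192038e-05  2.48018986e-06 -9.99999999e-01] [ 0.14400676  0.52836487 -1.26509059] [-0.01003557  0.19333732  0.03153824]
[312.779356   186.66252518] ((27.779356002807617, 31.662525177001953), (30.904130935668945, 31.61669158935547), 82.99372100830078)
[[0.57423017 0.01070451 0.04      ]]
```

Request:
{"api": "play_rows", "payload": {"steps": [[0,0,0.006,0,0,0,-1],[0,0,0.004,0,0,0,-1],[0,0,0.002,0,0,0,-1],[0,0,0,0,0,0,-1],[0,0,0,0,0,0,-1]]}}

```text
t: 12.05
position: [0.4305, 0.0012, 0.0395]
ee_rot: [[0.998, 0.061, 0.0], [0.061, -0.998, 0.0], [0.0, -0.0, -1.0]]
wrist_force: [-0.9, -0.3, -1.0]
finger_gap: 0.015
grasp_force: 50.0
```

```bash
python3 - <<'E'
from h import *
s=env.read_state(); print(s["t"],s["position"],s["wrist_force"],s["wrist_torque"])
E
```

```text
12.05 [0.4304925  0.0012079  0.03954983] [-0.900313   -0.31461646 -1.04227625] [-0.02290831  0.09668566 -0.01240784]
```

Request:
{"api": "play_rows", "payload": {"steps": [[0,0,0.003,0,0,0,-1],[0,0,0,0,0,0,-1],[0,0,0,0,0,0,-0.5],[0,0,0,0,0,0,0],[0,0,0,0,0,0,0]]}}

```text
t: 12.68
position: [0.4306, 0.0012, 0.0384]
ee_rot: [[0.998, 0.061, 0.0], [0.061, -0.998, -0.0], [0.0, 0.0, -1.0]]
wrist_force: [-0.1, 0.6, 0.2]
finger_gap: 0.04
grasp_force: 0.0
```

Request:
{"api": "play_rows", "payload": {"steps": [[0,0,0,0,0,0,0],[0,0,-0.03,0,0,0,0],[0,0,-0.08,0,0,0,0],[0,0,-0.08,0,0,0,0],[0,0,-0.04,0,0,0,0]]}}

```text
t: 13.3
position: [0.4318, 0.0012, 0.1328]
ee_rot: [[0.998, 0.061, 0.004], [0.061, -0.998, -0.0], [0.004, 0.0, -1.0]]
wrist_force: [0.4, -0.6, 0.3]
finger_gap: 0.0438
grasp_force: 0.0
```

```bash
cat > b.py <<'E'
from h import *
def buttons(box=(225,130,418,330)):
    T=cap("top");S=cap("scene")
    def bl(c,box):
        hsv=cv2.cvtColor(c["im"],cv2.COLOR_BGR2HSV)
        m=((hsv[...,1]<60)&(hsv[...,2]>110)).astype(np.uint8)
        n,l,st,ce=cv2.connectedComponentsWithStats(m)
        return [ce[i] for i in range(1,n) if 20<st[i,4]<130 and st[i,2]<16 and st[i,3]<16]
    out=[]; bs=bl(S,None)
    for u in bl(T,None):
        p=onz(T,[u],.008)[0]
        if not(0.3<p[0]<0.75 and abs(p[1])<0.26): continue
        v=min(bs,key=lambda b:np.linalg.norm(b-proj(S,p)[0])); d=np.linalg.norm(v-proj(S,p)[0])
        out.append((u.round(1).tolist(),p[:2].round(4).tolist(),tri([(T,u),(S,v)]).round(4).tolist() if d<6 else None))
    return T,S,out
if __name__=="__main__":
    s=env.read_state(); print(s["t"],s["position"].round(4),s["finger_gap"])
    T,S,o=buttons()
    for x in o: print(x)
E
python3 b.py
```

```text
13.3 [0.4318 0.0012 0.1328] 0.043830637292593136
([271.4, 156.1], [0.6553, 0.1164], [0.6553, 0.1159, 0.0082])
([270.7, 186.1], [0.5787, 0.1175], [0.5787, 0.117, 0.0082])
([267.5, 243.8], [0.4333, 0.1242], [0.4333, 0.1237, 0.0092])
([370.9, 248.2], [0.4228, -0.1354], [0.4228, -0.1356, 0.0084])
```

Request:
{"api": "play_rows", "payload": {"steps": [[0.009,-0.102,0,0,0,0,0],[0.009,-0.102,0,0,0,0,0],[0.008,-0.101,0.05,0,0,0,0],[0,0,0.09,0,0,0,0],[0,0,0.06,0,0,0,0]], "squeeze": 15}}

```text
t: 14.02
position: [0.4314, 0.1239, 0.0476]
ee_rot: [[0.998, 0.063, -0.004], [0.063, -0.998, -0.001], [-0.004, 0.001, -1.0]]
wrist_force: [-1.0, 0.6, 0.1]
finger_gap: 0.0442
grasp_force: 0.0
```

Request:
{"api": "play_rows", "payload": {"steps": [[0,0,0.04,0,0,0,0],[0,0,0.026,0,0,0,0],[0,0,0,0,0,0,0],[0,0,0,0,0,0,-1],[0,0,0,0,0,0,-1]]}}

```text
t: 14.65
position: [0.4339, 0.1236, 0.0243]
ee_rot: [[0.998, 0.061, 0.001], [0.061, -0.998, 0.0], [0.001, -0.0, -1.0]]
wrist_force: [0.3, -0.2, -0.2]
finger_gap: 0.0262
grasp_force: 0.0
```

Request:
{"api": "play_rows", "payload": {"steps": [[0,0,0,0,0,0,-1],[0,0,0,0,0,0,-1],[0,0,-0.03,0,0,0,-1],[0,0,-0.08,0,0,0,-1],[0,0,-0.08,0,0,0,-1]]}}

```text
t: 15.28
position: [0.433, 0.1236, 0.101]
ee_rot: [[0.998, 0.061, -0.001], [0.061, -0.998, -0.0], [-0.001, 0.0, -1.0]]
wrist_force: [0.4, 0.5, -0.0]
finger_gap: 0.0215
grasp_force: 15.0
```

Request:
{"api": "play_rows", "payload": {"steps": [[0.1035,0.092,0,0,0,0,-1],[0.1035,0.092,0,0,0,0,-1],[0.1035,0.092,0,0,0,0,-1],[0,0,0.05,0,0,0,-1],[0,0,0.03,0,0,0,-1]]}}

```text
t: 15.9
position: [0.5639, 0.0205, 0.0675]
ee_rot: [[0.998, 0.06, -0.001], [0.06, -0.998, 0.0], [-0.001, -0.0, -1.0]]
wrist_force: [0.1, 0.6, -0.6]
finger_gap: 0.0218
grasp_force: 15.0
```

Request:
{"api": "play_rows", "payload": {"steps": [[0,0,0,0,0,0,-1],[0,0,0,0,0,0,-1],[0,0,0,0,0,0,0],[0,0,0,0,0,0,0],[0,0,-0.08,0,0,0,0]]}}

```text
t: 16.52
position: [0.5617, 0.0211, 0.0979]
ee_rot: [[0.998, 0.061, -0.006], [0.061, -0.998, 0.0], [-0.006, -0.0, -1.0]]
wrist_force: [-0.4, 0.0, -0.9]
finger_gap: 0.0436
grasp_force: 0.0
```

Request:
{"api": "play_rows", "payload": {"steps": [[0.017,-0.079,0,0,0,0,0],[0.017,-0.079,0,0,0,0,0],[0.017,-0.079,0,0,0,0,0],[0,0,0.03,0,0,0,0],[0,0,0,0,0,0,0]]}}

```text
t: 17.15
position: [0.5773, 0.1163, 0.0865]
ee_rot: [[0.998, 0.062, -0.003], [0.062, -0.998, -0.001], [-0.003, 0.001, -1.0]]
wrist_force: [-0.9, -0.7, -1.5]
finger_gap: 0.044
grasp_force: 0.0
```

```bash
python3 b.py; python3 - <<'E'
from h import *
T=cap("top");S=cap("scene");cv2.imwrite("pics/s3.png",np.hstack([cv2.resize(S["im"][130:290,250:410],(400,400)),cv2.resize(T["im"][140:240,270:370],(400,400))]))
E
```

```text
17.15 [0.5773 0.1163 0.0865] 0.044040091564386784
([281.1, 210.2], [0.5176, 0.0906], None)
([370.9, 248.1], [0.4229, -0.1355], [0.423, -0.1357, 0.0086])
```

View pics/s3.png

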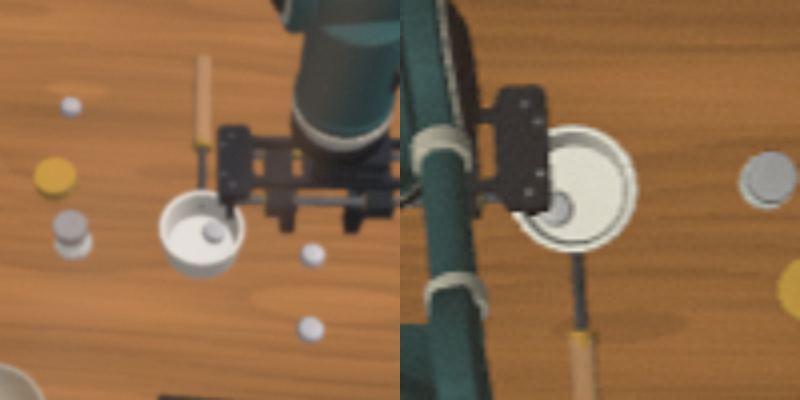

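Request:
{"api": "play_rows", "payload": {"steps": [[0,0,0.07,0,0,0,0],[0,0,0.06,0,0,0,0],[0,0,0.03,0,0,0,0],[0,0,0,0,0,0,0],[0,0,0,0,0,0,-1]]}}

```text
t: 17.98
position: [0.5793, 0.1166, 0.0244]
ee_rot: [[0.998, 0.06, 0.001], [0.06, -0.998, 0.0], [0.001, -0.0, -1.0]]
wrist_force: [-0.8, 0.1, -0.5]
finger_gap: 0.0363
grasp_force: 0.0
```

Request:
{"api": "play_rows", "payload": {"steps": [[0,0,0,0,0,0,-1],[0,0,0,0,0,0,-1],[0,0,0,0,0,0,-1],[0,0,-0.03,0,0,0,-1],[0,0,-0.08,0,0,0,-1]]}}

```text
t: 18.6
position: [0.5768, 0.1166, 0.0669]
ee_rot: [[0.998, 0.061, -0.004], [0.061, -0.998, -0.001], [-0.005, 0.0, -1.0]]
wrist_force: [-0.0, 0.7, 0.1]
finger_gap: 0.0226
grasp_force: 15.0
```

Request:
{"api": "play_rows", "payload": {"steps": [[0,0,-0.08,0,0,0,-1],[0.001,0.082,0,0,0,0,-1],[0.001,0.082,0,0,0,0,-1],[0.001,0.082,0,0,0,0,-1],[0,0,0.04,0,0,0,-1]]}}

```text
t: 19.23
position: [0.5876, 0.017, 0.0857]
ee_rot: [[0.998, 0.058, 0.004], [0.058, -0.998, -0.0], [0.004, 0.0, -1.0]]
wrist_force: [-0.6, 0.9, -0.5]
finger_gap: 0.0226
grasp_force: 15.0
```

Request:
{"api": "play_rows", "payload": {"steps": [[0,0,0.04,0,0,0,-1],[0,0,0,0,0,0,-1],[0,0,0,0,0,0,-1],[0,0,0,0,0,0,0],[0,0,0,0,0,0,0]]}}

```text
t: 19.85
position: [0.5864, 0.019, 0.0685]
ee_rot: [[0.998, 0.061, 0.001], [0.061, -0.998, -0.0], [0.001, 0.0, -1.0]]
wrist_force: [-0.0, -0.1, -0.4]
finger_gap: 0.0406
grasp_force: 0.0
```

Request:
{"api": "play_rows", "payload": {"steps": [[0,0,-0.08,0,0,0,0],[0.0625,-0.077,0,0,0,0,0],[0.0625,-0.077,0,0,0,0,0],[0.0625,-0.077,0,0,0,0,0],[0,0,0.03,0,0,0,0]]}}

```text
t: 20.48
position: [0.658, 0.1179, 0.0897]
ee_rot: [[0.998, 0.063, 0.005], [0.063, -0.998, 0.001], [0.005, -0.001, -1.0]]
wrist_force: [0.1, 0.1, -0.2]
finger_gap: 0.044
grasp_force: 0.0
```

```bash
python3 b.py; python3 - <<'E'
from h import *
T=cap("top");S=cap("scene")
hsv=cv2.cvtColor(S["im"],cv2.COLOR_BGR2HSV); m=((hsv[...,1]<60)&(hsv[...,2]>110)).astype(np.uint8)
n,l,st,ce=cv2.connectedComponentsWithStats(m)
print([(ce[i].round(1).tolist(),onz(S,[ce[i]],.008)[0].round(4).tolist()) for i in range(1,n) if 30<st[i,4]<130 and st[i,2]<16 and st[i,3]<16])
cv2.imwrite("pics/s4.png",np.hstack([cv2.resize(S["im"][130:290,250:410],(400,400)),cv2.resize(T["im"][140:240,270:370],(400,400))]))
E
```

```text
20.475 [0.658  0.1179 0.0897] 0.04396299816377539
([277.9, 130.6], [0.7209, 0.1005], None)
([219.5, 138.3], [0.7005, 0.2488], None)
([271.4, 158.2], [0.6499, 0.1164], [0.6513, 0.1166, -0.0008])
([279.9, 163.7], [0.6359, 0.0947], None)
([220.5, 172.3], [0.6132, 0.2448], None)
([370.9, 248.1], [0.4229, -0.1355], [0.423, -0.1357, 0.0086])
[([429.5, 1.3], [-0.3486, 0.2949, 0.008]), ([605.8, 147.8], [0.278, 0.7282, 0.008]), ([277.8, 172.4], [0.4225, -0.136, 0.008]), ([610.9, 176.7], [0.3739, 0.7157, 0.008]), ([373.6, 261.4], [0.6553, 0.1153, 0.008])]
```

View pics/s4.png

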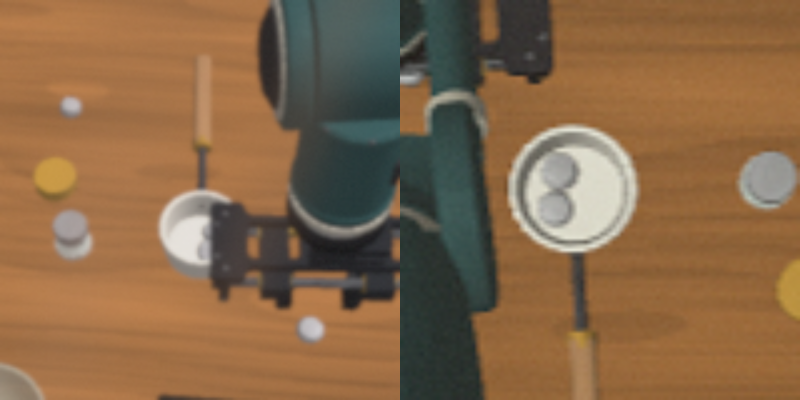

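Request:
{"api": "play_rows", "payload": {"steps": [[0,0,0.07,0,0,0,0],[0,0,0.06,0,0,0,0],[0,0,0.03,0,0,0,0],[0,0,0,0,0,0,0],[0,0,0,0,0,0,-1]]}}

```text
t: 21.3
position: [0.6555, 0.1151, 0.0246]
ee_rot: [[0.998, 0.06, 0.001], [0.06, -0.998, 0.0], [0.001, -0.0, -1.0]]
wrist_force: [0.1, -0.2, 0.1]
finger_gap: 0.0364
grasp_force: 0.0
```

Request:
{"api": "play_rows", "payload": {"steps": [[0,0,0,0,0,0,-1],[0,0,0,0,0,0,-1],[0,0,0,0,0,0,-1],[0,0,-0.03,0,0,0,-1],[0,0,-0.08,0,0,0,-1]]}}

```text
t: 21.92
position: [0.6532, 0.1154, 0.0665]
ee_rot: [[0.998, 0.061, -0.005], [0.061, -0.998, -0.0], [-0.005, 0.0, -1.0]]
wrist_force: [-0.4, 0.5, -0.9]
finger_gap: 0.0233
grasp_force: 15.0
```

Request:
{"api": "play_rows", "payload": {"steps": [[0,0,-0.08,0,0,0,-1],[-0.067,0.095,0,0,0,0,-1],[-0.067,0.095,0,0,0,0,-1],[-0.067,0.095,0,0,0,0,-1],[0,0,0.04,0,0,0,-1]]}}

```text
t: 22.55
position: [0.5816, -0.0052, 0.0854]
ee_rot: [[0.998, 0.058, 0.003], [0.058, -0.998, -0.0], [0.003, 0.001, -1.0]]
wrist_force: [1.1, -0.3, -1.0]
finger_gap: 0.0235
grasp_force: 15.0
```

Request:
{"api": "play_rows", "payload": {"steps": [[0,0,0.04,0,0,0,-1],[0,0,0,0,0,0,-1],[0,0,0,0,0,0,-1],[0,0,0,0,0,0,0],[0,0,0,0,0,0,0]]}}

```text
t: 23.18
position: [0.5824, -0.0029, 0.0684]
ee_rot: [[0.998, 0.061, 0.001], [0.061, -0.998, -0.0], [0.001, 0.0, -1.0]]
wrist_force: [-0.4, 0.0, 0.4]
finger_gap: 0.0412
grasp_force: 0.0
```

Request:
{"api": "play_rows", "payload": {"steps": [[0,0,-0.08,0,0,0,0],[-0.104,0.077,0,0,0,0,0],[-0.104,0.077,0,0,0,0,0],[-0.104,0.077,0,0,0,0,0],[-0.104,0.077,0,0,0,0,0]]}}

```text
t: 23.8
position: [0.4224, -0.1372, 0.1005]
ee_rot: [[0.998, 0.062, 0.001], [0.062, -0.998, -0.001], [0.001, 0.001, -1.0]]
wrist_force: [-0.1, 0.1, -0.2]
finger_gap: 0.044
grasp_force: 0.0
```

```bash
python3 - <<'E'
from h import *
s=env.read_state(); print(s["t"],s["position"].round(4))
T=cap("top");S=cap("scene")
hsv=cv2.cvtColor(S["im"],cv2.COLOR_BGR2HSV); m=((hsv[...,1]<60)&(hsv[...,2]>110)).astype(np.uint8)
n,l,st,ce=cv2.connectedComponentsWithStats(m)
print([(ce[i].round(1).tolist(),onz(S,[ce[i]],.008)[0].round(4).tolist()) for i in range(1,n) if 30<st[i,4]<130 and st[i,2]<16 and st[i,3]<16])
cv2.imwrite("pics/s5.png",np.hstack([cv2.resize(S["im"][130:290,250:410],(400,400)),cv2.resize(T["im"][140:300,270:430],(400,400))]))
E
```

```text
23.8 [ 0.4224 -0.1372  0.1005]
[([224.9, 135.5], [0.3084, -0.2982, 0.008]), ([605.8, 147.8], [0.278, 0.7282, 0.008]), ([277.8, 172.4], [0.4225, -0.136, 0.008]), ([611.0, 176.5], [0.3731, 0.7163, 0.008]), ([616.7, 207.8], [0.468, 0.7042, 0.008])]
```

View pics/s5.png

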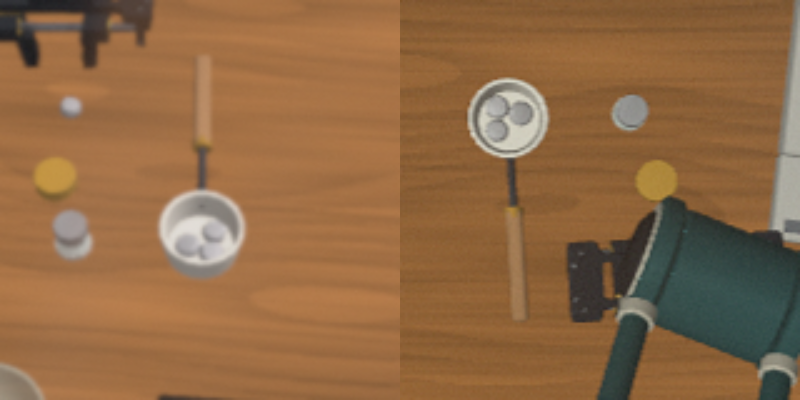

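Request:
{"api": "play_rows", "payload": {"steps": [[0,0,0.08,0,0,0,0],[0,0,0.07,0,0,0,0],[0,0,0.04,0,0,0,0],[0,0,0,0,0,0,0],[0,0,0,0,0,0,-1]]}}

```text
t: 24.52
position: [0.424, -0.1362, 0.0242]
ee_rot: [[0.998, 0.061, 0.001], [0.061, -0.998, -0.0], [0.001, 0.0, -1.0]]
wrist_force: [-1.1, -0.1, -0.3]
finger_gap: 0.0357
grasp_force: 0.0
```

Request:
{"api": "play_rows", "payload": {"steps": [[0,0,0,0,0,0,-1],[0,0,0,0,0,0,-1],[0,0,0,0,0,0,-1],[0,0,-0.03,0,0,0,-1],[0,0,-0.08,0,0,0,-1]]}}

```text
t: 25.15
position: [0.4215, -0.1357, 0.0675]
ee_rot: [[0.998, 0.061, -0.004], [0.061, -0.998, 0.001], [-0.004, -0.002, -1.0]]
wrist_force: [0.5, -0.0, -0.5]
finger_gap: 0.021
grasp_force: 15.0
```

Request:
{"api": "play_rows", "payload": {"steps": [[0,0,-0.08,0,0,0,-1],[0.0935,-0.077,0,0,0,0,-1],[0.0935,-0.077,0,0,0,0,-1],[0.0935,-0.077,0,0,0,0,-1],[0.0935,-0.077,0,0,0,0,-1]]}}

```text
t: 25.78
position: [0.5662, -0.0032, 0.1008]
ee_rot: [[0.998, 0.061, 0.001], [0.061, -0.998, -0.0], [0.001, 0.0, -1.0]]
wrist_force: [1.1, -1.3, 0.2]
finger_gap: 0.0204
grasp_force: 15.0
```

Request:
{"api": "play_rows", "payload": {"steps": [[0,0,0.04,0,0,0,-1],[0,0,0.04,0,0,0,-1],[0,0,0,0,0,0,-1],[0,0,0,0,0,0,-1],[0,0,0,0,0,0,0]]}}

```text
t: 26.4
position: [0.5652, -0.0048, 0.0685]
ee_rot: [[0.998, 0.06, 0.001], [0.06, -0.998, -0.0], [0.001, 0.0, -1.0]]
wrist_force: [-0.2, 0.4, -0.0]
finger_gap: 0.0283
grasp_force: 0.0
```

Request:
{"api": "play_rows", "payload": {"steps": [[0,0,0,0,0,0,0],[0,0,-0.08,0,0,0,0],[-0.1,0,0,0,0,0,0],[-0.1,0,0,0,0,0,0],[-0.1,0,0,0,0,0,0]]}}

```text
t: 27.02
position: [0.4444, -0.0116, 0.1004]
ee_rot: [[0.998, 0.061, 0.001], [0.061, -0.998, -0.0], [0.001, 0.0, -1.0]]
wrist_force: [0.1, 0.1, 0.3]
finger_gap: 0.044
grasp_force: 0.0
```

```bash
python3 - <<'E'
from h import *
s=env.read_state(); print(s["t"],s["position"].round(4))
T=cap("top");S=cap("scene")
for c,b in((T,(285,155,345,203)),):
    hsv=cv2.cvtColor(c["im"],cv2.COLOR_BGR2HSV); m=((hsv[...,1]<70)&(hsv[...,2]>90)).astype(np.uint8)
    x0,y0,x1,y1=b; k=max(cv2.findContours(m[y0:y1,x0:x1],cv2.RETR_EXTERNAL,cv2.CHAIN_APPROX_NONE)[0],key=cv2.contourArea); e=cv2.fitEllipse(k); print(e, onz(c,[np.array(e[0])+[x0,y0]],.04))
cv2.imwrite("pics/s6.png",np.hstack([cv2.resize(S["im"][130:290,250:410],(400,400)),cv2.resize(T["im"][140:240,270:370],(400,400))]))
E
```

```text
27.025 [ 0.4444 -0.0116  0.1004]
((27.754568099975586, 31.750232696533203), (30.85807991027832, 31.46286964416504), 85.45174407958984) [[0.57401265 0.01076493 0.04      ]]
```

View pics/s6.png

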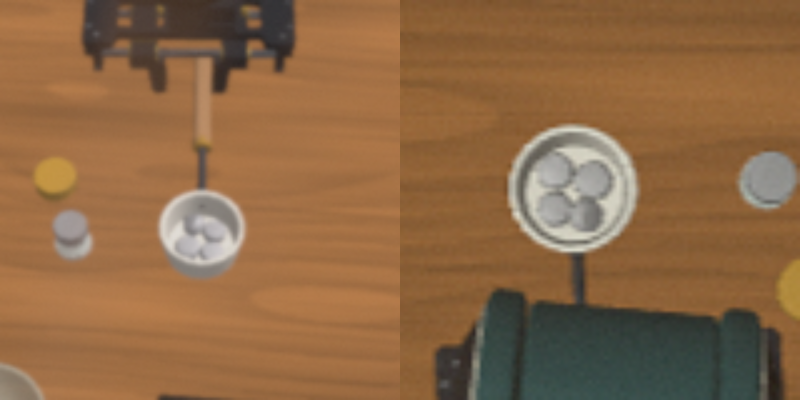

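Request:
{"api": "play_rows", "payload": {"steps": [[-0.019,-0.034,0,0,0,0,0],[0,0,0.04,0,0,0,0],[0,0,0.05,0,0,0,0],[0,0,0.04,0,0,0,0],[0,0,0.022,0,0,0,0]], "squeeze": 60}}

```text
t: 27.75
position: [0.4364, 0.0018, 0.0375]
ee_rot: [[0.998, 0.061, -0.002], [0.061, -0.998, 0.0], [-0.002, -0.0, -1.0]]
wrist_force: [-0.3, -0.2, 0.3]
finger_gap: 0.044
grasp_force: 0.0
```

Request:
{"api": "play_rows", "payload": {"steps": [[0,0,0,0,0,0,0],[0,0,0,0,0,0,0],[0,0,0,0,0,0,-0.5],[0,0,0,0,0,0,-1],[0,0,0,0,0,0,-1]]}}

```text
t: 28.38
position: [0.4371, 0.0016, 0.0394]
ee_rot: [[0.998, 0.061, 0.001], [0.061, -0.998, -0.0], [0.001, 0.0, -1.0]]
wrist_force: [0.1, 0.6, -0.5]
finger_gap: 0.0162
grasp_force: 0.0
```

Request:
{"api": "play_rows", "payload": {"steps": [[0,0,0,0,0,0,-1],[0,0,0,0,0,0,-1],[0,0,-0.01,0,0,0,-1],[0,0,-0.01,0,0,0,-1],[0,0,0,0,0,0,-1]]}}

```text
t: 29.0
position: [0.4365, 0.0016, 0.0472]
ee_rot: [[0.998, 0.061, -0.0], [0.061, -0.998, -0.0], [-0.0, -0.0, -1.0]]
wrist_force: [-0.2, -0.3, -1.8]
finger_gap: 0.0148
grasp_force: 60.0
```

```bash
python3 - <<'E'
from h import *
s=env.read_state(); print(s["t"],s["position"],s["ee_rot"][:,0].round(4),s["wrist_force"],s["wrist_torque"],s["finger_gap"],s["grasp_force"])
E
```

```text
29.0 [0.43653368 0.00160001 0.04716533] [ 9.981e-01  6.090e-02 -5.000e-04] [-0.24767088 -0.25913913 -1.8489553 ] [0.0108805  0.31219902 0.04436345] 0.014823291706050264 59.9980902671814
```

Request:
{"api": "play_rows", "payload": {"steps": [[0,0,-0.04,0,0,0,-1],[0,0,-0.06,0,0,0,-1],[0,0,-0.063,0,0,0.041,-1],[0,0,0,0,0,0.061,-1],[0,0,0,0,0,0.061,-1]]}}

```text
t: 29.62
position: [0.4373, 0.0016, 0.1138]
ee_rot: [[0.994, -0.112, 0.002], [-0.112, -0.994, -0.0], [0.002, -0.0, -1.0]]
wrist_force: [-0.1, -0.3, -2.4]
finger_gap: 0.0151
grasp_force: 60.0
```

Request:
{"api": "play_rows", "payload": {"steps": [[-0.01,0.05,0,0,0,0,-1],[-0.02,0.095,0,0,0,0,-1],[-0.022,0.095,0,0,0,0,-1],[-0.022,0.095,0,0,0,0,-1],[-0.022,0.095,0,0,0,0,-1]]}}

```text
t: 30.25
position: [0.3795, -0.1663, 0.1133]
ee_rot: [[0.994, -0.109, 0.001], [-0.109, -0.994, -0.001], [0.001, 0.0, -1.0]]
wrist_force: [-0.0, -0.5, -2.6]
finger_gap: 0.0148
grasp_force: 60.0
```

Request:
{"api": "play_rows", "payload": {"steps": [[-0.022,0.095,0,0,0,0,-1],[-0.022,0.095,0,0,0,0,-1],[-0.022,0.095,0,0,0,0,-1],[-0.02,0.095,0,0,0,0,-1],[-0.01,0.048,0,0,0,0,-1]]}}

```text
t: 30.88
position: [0.3225, -0.3329, 0.1133]
ee_rot: [[0.994, -0.111, 0.001], [-0.111, -0.994, -0.001], [0.001, 0.001, -1.0]]
wrist_force: [-0.6, 0.3, -1.8]
finger_gap: 0.0152
grasp_force: 60.0
```

Request:
{"api": "play_rows", "payload": {"steps": [[0,0,0,0,0,0,-1],[0,0,0,0,0,0,-1],[0,0,0,0,0,0,-1],[0,0,0,0,0,0,-1],[0,0,0,0,0,0,-1]]}}

```text
t: 31.5
position: [0.3231, -0.3307, 0.1123]
ee_rot: [[0.994, -0.109, -0.0], [-0.109, -0.994, 0.0], [-0.0, -0.0, -1.0]]
wrist_force: [-0.2, 0.8, -2.2]
finger_gap: 0.015
grasp_force: 60.0
```

```bash
python3 - <<'E'
from h import *
s=env.read_state(); print(s["t"],s["position"],s["ee_rot"][:,0].round(4),s["wrist_force"],s["wrist_torque"],s["finger_gap"],s["grasp_force"])
T=cap("top");S=cap("scene");W=cap("wrist")
cv2.imwrite("pics/s7.png",np.vstack([np.hstack([cv2.resize(S["im"][110:270,100:260],(400,400)),cv2.resize(T["im"][120:270,400:550],(400,400))]),np.hstack([np.zeros((200,240,3),np.uint8),cv2.resize(W["im"],(320,200)),np.zeros((200,240,3),np.uint8)])]))
E
```

```text
31.5 [ 0.32313046 -0.33065116  0.11230995] [ 0.9941 -0.1087 -0.    ] [-0.18861634  0.77071376 -2.21852486] [ 0.01157648  0.29347535 -0.03601162] 0.015048261410418406 59.9980303645134
```

View pics/s7.png

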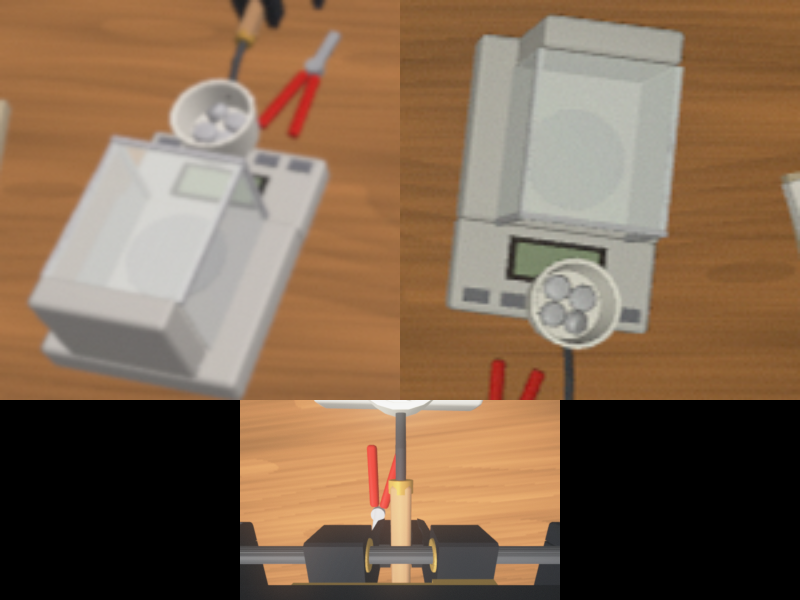

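```bash
python3 - <<'E'
from h import *
T=cap("top");S=cap("scene")
print("rim T",onz(T,[(465.25,233.6)],.113),"S",onz(S,[(100+213*.4,110+118*.4)],.113))
print("pan T",onz(T,[(465.4,179.7)],.062),"S",onz(S,[(100+176*.4,110+258*.4)],.062))
# dish tilt: fit rim ellipse in top, and height via scene
hsv=cv2.cvtColor(T["im"],cv2.COLOR_BGR2HSV)
s=env.read_state(); p=s["position"]; x=s["ee_rot"][:,0]; print("expected dish",p+.138*x)
E
```

```text
rim T [[ 0.45892874 -0.3422933   0.113     ]] S [[ 0.46970905 -0.33973975  0.113     ]]
pan T [[ 0.59005247 -0.36043683  0.062     ]] S [[ 0.59444834 -0.35748354  0.062     ]]
expected dish [ 0.46008855 -0.34618346  0.11231107]
```

Request:
{"api": "play_rows", "payload": {"steps": [[0.02,0.002,0,0,0,0,-1],[0.035,0.002,0,0,0,0,-1],[0.035,0.002,0,0,0,0,-1],[0.035,0.002,0,0,0,0,-1],[0.035,0.001,0,0,0,0,-1]]}}

```text
t: 32.38
position: [0.3873, -0.3418, 0.1122]
ee_rot: [[0.994, -0.109, -0.0], [-0.109, -0.994, 0.0], [-0.0, -0.0, -1.0]]
wrist_force: [-0.4, -0.5, -2.1]
finger_gap: 0.0151
grasp_force: 60.0
```

Request:
{"api": "play_rows", "payload": {"steps": [[0.035,0,0,0,0,0,-1],[0.035,0,0,0,0,0,-1],[0.035,0,0,0,0,0,-1],[0.035,0,0,0,0,0,-1],[0.025,0,0,0,0,0,-1]]}}

```text
t: 33.0
position: [0.4527, -0.3491, 0.1123]
ee_rot: [[0.994, -0.109, 0.0], [-0.109, -0.994, -0.0], [0.0, 0.0, -1.0]]
wrist_force: [0.0, 0.7, -3.2]
finger_gap: 0.015
grasp_force: 60.0
```

Request:
{"api": "play_rows", "payload": {"steps": [[0,0,0,0,0,0,-1],[0,0,0.01,0,0,0,-1],[0,0,0.005,0,0,0,-1],[0,0,0,0,0,0,-1],[0,0,0,0,0,0,-1]]}}

```text
t: 33.62
position: [0.4515, -0.349, 0.1063]
ee_rot: [[0.994, -0.11, -0.0], [-0.11, -0.994, 0.0], [-0.0, -0.0, -1.0]]
wrist_force: [0.5, 0.2, -2.3]
finger_gap: 0.0149
grasp_force: 60.0
```

```bash
python3 - <<'E'
from h import *
s=env.read_state(); print(s["t"],s["position"],s["ee_rot"][:,0].round(4),s["wrist_force"],s["wrist_torque"],s["finger_gap"],s["grasp_force"])
T=cap("top");S=cap("scene")
cv2.imwrite("pics/s8.png",np.hstack([cv2.resize(S["im"][130:250,120:240],(400,400),interpolation=cv2.INTER_CUBIC),cv2.resize(T["im"][140:220,425:505],(400,400),interpolation=cv2.INTER_CUBIC)]))
E
```

```text
33.625 [ 0.45149248 -0.34897402  0.10634445] [ 9.940e-01 -1.098e-01 -1.000e-04] [ 0.48609786  0.1535005  -2.26209231] [ 0.09206271  0.30275076 -0.00775159] 0.014864723414115988 59.99816872179508
```

View pics/s8.png

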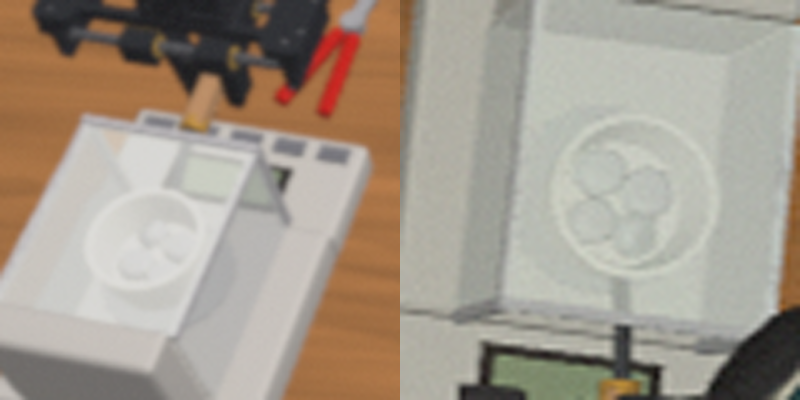

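```bash
python3 - <<'E'
from h import *
T=cap("top");S=cap("scene")
print("rim T",onz(T,[(472,179)],.1055),"S",onz(S,[(163.2,202)],.1055))
# refine: fit circle to edges in top
g=cv2.cvtColor(T["im"],cv2.COLOR_BGR2GRAY)[140:220,425:505]; g=cv2.resize(g,None,fx=4,fy=4,interpolation=cv2.INTER_CUBIC)
h=cv2.HoughCircles(cv2.GaussianBlur(g,(7,7),0),cv2.HOUGH_GRADIENT,1,20,param1=40,param2=20,minRadius=58,maxRadius=74); print((h[0][:4,:2]/4+[425,140]),h[0][:4,2]/4)
print("pan T",onz(T,[(465.4,179.7)],.062))
E
```

```text
rim T [[ 0.5866628  -0.36286543  0.1055    ]] S [[ 0.59159356 -0.36112728  0.1055    ]]
[[471.375 179.125]] [15.05]
pan T [[ 0.59005247 -0.36043683  0.062     ]]
```

Request:
{"api": "play_rows", "payload": {"steps": [[0.007,-0.007,0,0,0,0,-1],[0,0,0.003,0,0,0,-1],[0,0,0.003,0,0,0,-1],[0,0,0.003,0,0,0,-1],[0,0,0.002,0,0,0,-1]]}}

```text
t: 34.45
position: [0.4548, -0.3465, 0.1019]
ee_rot: [[0.994, -0.11, -0.0], [-0.11, -0.994, 0.0], [-0.0, -0.0, -1.0]]
wrist_force: [-0.3, 0.7, -1.1]
finger_gap: 0.0149
grasp_force: 60.0
```

Request:
{"api": "play_rows", "payload": {"steps": [[0,0,0.002,0,0,0,-1],[0,0,0.002,0,0,0,-1],[0,0,0.001,0,0,0,-1],[0,0,0,0,0,0,-1],[0,0,0,0,0,0,-1]]}}

```text
t: 35.08
position: [0.4548, -0.3465, 0.1]
ee_rot: [[0.994, -0.11, 0.0], [-0.11, -0.994, -0.0], [0.0, 0.0, -1.0]]
wrist_force: [-1.1, -0.0, -0.8]
finger_gap: 0.0151
grasp_force: 60.0
```

```bash
python3 - <<'E'
from h import *
s=env.read_state(); print(s["t"],s["position"],s["wrist_force"],s["wrist_torque"])
E
```

```text
35.075 [ 0.45481339 -0.34649803  0.09996222] [-1.07169369 -0.04643045 -0.81939421] [0.0959395  0.24894521 0.01633747]
```

Request:
{"api": "play_rows", "payload": {"steps": [[0,0,0.002,0,0,0,-1],[0,0,0.001,0,0,0,-1],[0,0,0.001,0,0,0,-1],[0,0,0,0,0,0,-1],[0,0,0,0,0,0,-1]]}}

```text
t: 35.7
position: [0.4548, -0.3465, 0.0983]
ee_rot: [[0.994, -0.11, 0.0], [-0.11, -0.994, -0.0], [0.0, 0.0, -1.0]]
wrist_force: [-0.5, 0.8, -0.2]
finger_gap: 0.0144
grasp_force: 60.0
```

```bash
python3 - <<'E'
from h import *
s=env.read_state(); print(s["t"],s["position"],s["wrist_force"],s["wrist_torque"])
E
```

```text
35.7 [ 0.45482599 -0.34650675  0.09834812] [-0.51745284  0.77328911 -0.24199947] [ 0.09125511  0.22607874 -0.01281457]
```

Request:
{"api": "play_rows", "payload": {"steps": [[0,0,0.001,0,0,0,-1],[0,0,0.001,0,0,0,-1],[0,0,0,0,0,0,-1],[0,0,0,0,0,0,-1],[0,0,0,0,0,0,-1]]}}

```text
t: 36.33
position: [0.4548, -0.3465, 0.0975]
ee_rot: [[0.994, -0.11, 0.0], [-0.11, -0.994, -0.0], [0.0, 0.0, -1.0]]
wrist_force: [-1.9, 0.4, 1.0]
finger_gap: 0.0148
grasp_force: 60.0
```

```bash
python3 - <<'E'
from h import *
s=env.read_state(); print(s["t"],s["position"],s["wrist_force"],s["wrist_torque"])
E
```

```text
36.325 [ 0.45480945 -0.34646999  0.09752594] [-1.89802656  0.38958858  0.97042917] [0.07798138 0.24301229 0.03203772]
```

Request:
{"api": "play_rows", "payload": {"steps": [[0,0,0.001,0,0,0,-1],[0,0,0.001,0,0,0,-1],[0,0,0,0,0,0,-1],[0,0,0,0,0,0,-1],[0,0,0,0,0,0,-1]]}}

```text
t: 36.95
position: [0.4548, -0.3465, 0.0967]
ee_rot: [[0.994, -0.11, -0.0], [-0.11, -0.994, -0.0], [-0.0, 0.0, -1.0]]
wrist_force: [-3.0, 0.4, 1.2]
finger_gap: 0.0148
grasp_force: 60.0
```

```bash
python3 - <<'E'
from h import *
s=env.read_state(); print(s["t"],s["position"],s["wrist_force"],s["wrist_torque"])
E
```

```text
36.95 [ 0.45480465 -0.34648706  0.09673374] [-3.01971891  0.36597358  1.18396479] [0.09861647 0.30710558 0.06130891]
```

Request:
{"api": "play_rows", "payload": {"steps": [[0,0,-0.002,0,0,0,-1],[0,0,-0.002,0,0,0,-1],[0,0,0,0,0,0,-1],[0,0,0,0,0,0,-1],[0,0,0,0,0,0,-1]]}}

```text
t: 37.58
position: [0.4548, -0.3464, 0.0983]
ee_rot: [[0.994, -0.11, 0.0], [-0.11, -0.994, 0.0], [0.0, -0.0, -1.0]]
wrist_force: [-2.0, 0.4, 0.5]
finger_gap: 0.0148
grasp_force: 60.0
```

```bash
python3 - <<'E'
from h import *
s=env.read_state(); print(s["t"],s["position"],s["wrist_force"],s["wrist_torque"])
E
```

```text
37.575 [ 0.45483614 -0.34643187  0.09826407] [-2.02005651  0.38851111  0.52050928] [0.02534313 0.14512757 0.00052423]
```

Request:
{"api": "play_rows", "payload": {"steps": [[0,0,0,0,0,0,-0.6],[0,0,0,0,0,0,-0.4],[0,0,0,0,0,0,0],[0,0,0,0,0,0,0],[0,0,0,0,0,0,0]]}}

```text
t: 38.2
position: [0.4549, -0.3465, 0.0983]
ee_rot: [[0.994, -0.11, 0.0], [-0.11, -0.994, -0.0], [0.0, 0.0, -1.0]]
wrist_force: [-0.1, 0.5, 0.8]
finger_gap: 0.044
grasp_force: 0.0
```

```bash
python3 - <<'E'
from h import *
s=env.read_state(); print(s["t"],s["position"],s["wrist_force"],s["wrist_torque"],s["finger_gap"])
T=cap("top")
g=cv2.cvtColor(T["im"],cv2.COLOR_BGR2GRAY)[140:220,425:505]; g=cv2.resize(g,None,fx=4,fy=4,interpolation=cv2.INTER_CUBIC)
h=cv2.HoughCircles(cv2.GaussianBlur(g,(7,7),0),cv2.HOUGH_GRADIENT,1,20,param1=40,param2=20,minRadius=55,maxRadius=74)
for a in h[0][:3]: u=a[:2]/4+[425,140]; print(u,a[2]/4,onz(T,[u],.098))
W=cap("wrist"); c=W["im"]; 
for r in (200,230,250): 
    d=np.abs(np.diff(cv2.GaussianBlur(c,(3,3),0)[r,285:355].astype(float),axis=0)).sum(1); print(r,(np.argsort(d)[::-1][:6]+285))
cv2.imwrite("pics/w9.png",c)
E
```

```text
38.2 [ 0.45485782 -0.34648011  0.09833328] [-0.11525244  0.50091911  0.79587055] [0.0606295  0.06774152 0.03470378] 0.04399772077140779
[470.375 178.625] 15.6 [[ 0.58842885 -0.36140198  0.098     ]]
200 [342 341 299 343 300 298]
230 [342 341 353 294 293 343]
250 [342 341 302 339 301 338]
```

Request:
{"api": "play_rows", "payload": {"steps": [[0,0,0,0,0,0,0],[0,0,0,0,0,0,0],[0,0,0,0,0,0,0],[0,0,0,0,0,0,0],[0,0,0,0,0,0,0]]}}

```text
t: 38.92
position: [0.4548, -0.3465, 0.0983]
ee_rot: [[0.994, -0.11, 0.0], [-0.11, -0.994, -0.0], [0.0, 0.0, -1.0]]
wrist_force: [0.2, 0.6, 0.1]
finger_gap: 0.0437
grasp_force: 0.0
```

Request:
{"api": "play_rows", "payload": {"steps": [[0,0,0,0,0,0,0],[0,0,0,0,0,0,0],[0,0,0,0,0,0,0],[0,0,0,0,0,0,0],[0,0,0,0,0,0,0]]}}

```text
t: 39.55
position: [0.4548, -0.3465, 0.0983]
ee_rot: [[0.994, -0.11, -0.0], [-0.11, -0.994, 0.0], [-0.0, -0.0, -1.0]]
wrist_force: [0.1, -0.9, -0.4]
finger_gap: 0.044
grasp_force: 0.0
```

Request:
{"api": "play_rows", "payload": {"steps": [[0,0,0,0,0,0,0],[0,0,0,0,0,0,0],[0,0,0,0,0,0,0],[0,0,0,0,0,0,0],[0,0,0,0,0,0,0]]}}

```text
t: 40.17
position: [0.4548, -0.3465, 0.0983]
ee_rot: [[0.994, -0.11, -0.0], [-0.11, -0.994, 0.0], [-0.0, -0.0, -1.0]]
wrist_force: [-0.0, -0.0, 0.4]
finger_gap: 0.0441
grasp_force: 0.0
```

Request:
{"api": "play_rows", "payload": {"steps": [[0,0,0,0,0,0,0],[0,0,0,0,0,0,0],[0,0,0,0,0,0,0],[0,0,0,0,0,0,0],[0,0,0,0,0,0,0]]}}

```text
t: 40.8
position: [0.4548, -0.3465, 0.0983]
ee_rot: [[0.994, -0.11, 0.0], [-0.11, -0.994, -0.0], [0.0, 0.0, -1.0]]
wrist_force: [-0.6, -0.0, 0.3]
finger_gap: 0.0444
grasp_force: 0.0
```

Request:
{"api": "play_rows", "payload": {"steps": [[0,0,0,0,0,0,0],[0,0,0,0,0,0,0],[0,0,0,0,0,0,0],[0,0,0,0,0,0,0],[0,0,0,0,0,0,0]]}}

```text
t: 41.42
position: [0.4548, -0.3465, 0.0983]
ee_rot: [[0.994, -0.11, 0.0], [-0.11, -0.994, -0.0], [0.0, 0.0, -1.0]]
wrist_force: [-0.2, 0.4, -0.4]
finger_gap: 0.0442
grasp_force: 0.0
```

```bash
python3 - <<'E'
from h import *
s=env.read_state(); print(s["t"],s["position"])
T=cap("top");S=cap("scene");W=cap("wrist")
cv2.imwrite("pics/s10.png",np.vstack([np.hstack([cv2.resize(S["im"][130:250,120:240],(400,400),interpolation=cv2.INTER_CUBIC),cv2.resize(T["im"][140:220,425:505],(400,400),interpolation=cv2.INTER_CUBIC)]),np.hstack([cv2.resize(W["im"],(320,200)),cv2.resize(T["im"],(480,300))[40:240]])]))
E
```

```text
41.425 [ 0.45482063 -0.34648757  0.09831261]
```

View pics/s10.png

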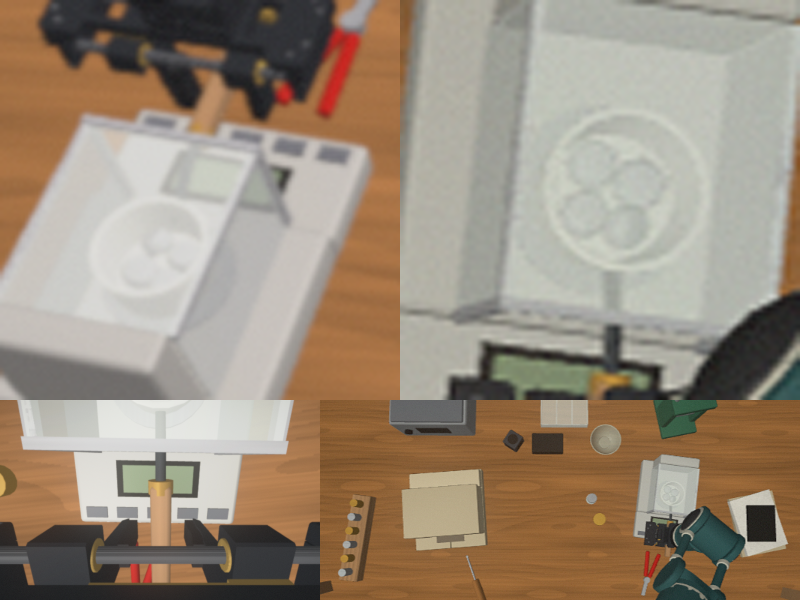

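Request:
{"api": "play_rows", "payload": {"steps": [[0,0,0,0,0,0,-0.5],[0,0,0,0,0,0,-1],[0,0,0,0,0,0,-1],[0,0,0,0,0,0,-1],[0,0,0,0,0,0,-1]], "squeeze": 60}}

```text
t: 42.2
position: [0.4548, -0.3465, 0.0983]
ee_rot: [[0.994, -0.11, 0.0], [-0.11, -0.994, 0.0], [-0.0, -0.0, -1.0]]
wrist_force: [0.5, 0.4, -0.1]
finger_gap: 0.0147
grasp_force: 60.0
```

Request:
{"api": "play_rows", "payload": {"steps": [[0,0,-0.005,0,0,0,-1],[0,0,-0.01,0,0,0,-1],[0,0,-0.012,0,0,0,-1],[0,0,-0.006,0,0,0,-1],[0,0,0,0,0,0,-1]]}}

```text
t: 42.82
position: [0.4547, -0.3465, 0.1116]
ee_rot: [[0.994, -0.11, -0.0], [-0.11, -0.994, -0.0], [-0.0, 0.0, -1.0]]
wrist_force: [0.4, 0.4, -3.1]
finger_gap: 0.0147
grasp_force: 60.0
```

```bash
python3 - <<'E'
from h import *
s=env.read_state(); print(s["t"],s["position"],s["wrist_force"],s["wrist_torque"],s["finger_gap"],s["grasp_force"])
E
```

```text
42.825 [ 0.45471294 -0.3464563   0.11163382] [ 0.37581926  0.40520763 -3.0572219 ] [0.07374145 0.29953149 0.04351369] 0.014681401004782206 59.99837279319763
```

Request:
{"api": "play_rows", "payload": {"steps": [[-0.02,0,0,0,0,0,-1],[-0.037,0,0,0,0,0,-1],[-0.037,0,0,0,0,0,-1],[-0.037,0,0,0,0,0,-1],[-0.037,0,0,0,0,0,-1]]}}

```text
t: 43.45
position: [0.3867, -0.3389, 0.1115]
ee_rot: [[0.994, -0.11, -0.0], [-0.11, -0.994, -0.0], [-0.0, 0.0, -1.0]]
wrist_force: [0.6, -0.4, -2.0]
finger_gap: 0.0155
grasp_force: 60.0
```

Request:
{"api": "play_rows", "payload": {"steps": [[-0.037,0,0,0,0,0,-1],[-0.037,0,0,0,0,0,-1],[-0.037,0,0,0,0,0,-1],[-0.037,0,0,0,0,0,-1],[-0.031,0,0,0,0,0,-1]]}}

```text
t: 44.08
position: [0.3159, -0.3311, 0.1115]
ee_rot: [[0.994, -0.11, -0.0], [-0.11, -0.994, -0.0], [-0.0, 0.0, -1.0]]
wrist_force: [-0.3, -0.1, -2.2]
finger_gap: 0.0149
grasp_force: 60.0
```

Request:
{"api": "play_rows", "payload": {"steps": [[0,0,-0.04,0,0,0,-1],[0,0,-0.07,0,0,0,-1],[0,0,-0.06,0,0,0,-1],[0,0,-0.025,0,0,0,-1],[0.018,-0.05,0,0,0,0,-1]]}}

```text
t: 44.7
position: [0.327, -0.3135, 0.1914]
ee_rot: [[0.994, -0.111, 0.002], [-0.111, -0.994, -0.003], [0.003, 0.003, -1.0]]
wrist_force: [0.1, -0.4, -2.8]
finger_gap: 0.0147
grasp_force: 60.0
```

Request:
{"api": "play_rows", "payload": {"steps": [[0.037,-0.101,0,0,0,0,-1],[0.037,-0.101,0,0,0,0,-1],[0.037,-0.101,0,0,0,0,-1],[0.037,-0.101,0,0,0,0,-1],[0.037,-0.101,0,0,0,0,-1]]}}

```text
t: 45.32
position: [0.4224, -0.118, 0.1896]
ee_rot: [[0.994, -0.11, 0.0], [-0.11, -0.994, 0.0], [0.0, -0.0, -1.0]]
wrist_force: [0.2, -0.6, -2.2]
finger_gap: 0.0148
grasp_force: 60.0
```

Request:
{"api": "play_rows", "payload": {"steps": [[0.018,-0.05,0,0,0,0,-1],[0,0,0,0,0,-0.0445,-1],[0,0,0,0,0,-0.0445,-1],[0,0,0,0,0,-0.0445,-1],[0,0,0,0,0,-0.0445,-1]]}}

```text
t: 45.95
position: [0.4312, -0.1001, 0.1894]
ee_rot: [[0.997, 0.078, -0.0], [0.078, -0.997, 0.0], [-0.0, -0.0, -1.0]]
wrist_force: [0.0, -0.1, -2.3]
finger_gap: 0.0149
grasp_force: 60.0
```

Request:
{"api": "play_rows", "payload": {"steps": [[0.008,-0.1,0,0,0,0,-1],[0.008,-0.1,0,0,0,0,-1],[0.008,-0.1,0,0,0,0,-1],[0.008,-0.1,0,0,0,0,-1],[0.008,-0.1,0,0,0,0,-1]]}}

```text
t: 46.58
position: [0.4316, 0.1018, 0.1896]
ee_rot: [[0.997, 0.077, -0.0], [0.077, -0.997, 0.0], [-0.0, -0.0, -1.0]]
wrist_force: [0.6, 0.5, -2.1]
finger_gap: 0.0151
grasp_force: 60.0
```

Request:
{"api": "play_rows", "payload": {"steps": [[-0.055,-0.089,0,0,0,0,-1],[-0.055,-0.089,0,0,0,0,-1],[-0.055,-0.089,0,0,0,0,-1],[-0.055,-0.089,0,0,0,0,-1],[-0.055,-0.089,0,0,0,0,-1]]}}

```text
t: 47.2
position: [0.3075, 0.2706, 0.1896]
ee_rot: [[0.997, 0.076, -0.0], [0.076, -0.997, 0.001], [-0.0, -0.001, -1.0]]
wrist_force: [0.2, 0.7, -1.8]
finger_gap: 0.0149
grasp_force: 60.0
```

Request:
{"api": "play_rows", "payload": {"steps": [[-0.055,-0.089,0,0,0,0,-1],[-0.053,-0.088,0,0,0,0,-1],[0,0,0,0,0,0,-1],[0,0,0.06,0,0,0,-1],[0,0,0.07,0,0,0,-1]]}}

```text
t: 47.82
position: [0.2608, 0.3367, 0.1376]
ee_rot: [[0.997, 0.076, 0.001], [0.076, -0.997, 0.001], [0.001, -0.001, -1.0]]
wrist_force: [-0.1, -0.1, -3.3]
finger_gap: 0.0151
grasp_force: 60.0
```

Request:
{"api": "play_rows", "payload": {"steps": [[0,0,0.07,0,0,0,-1],[0,0,0.045,0,0,0,-1],[0,0,0.02,0,0,0,-1],[0,0,0,0,0,0,-1],[0,0,0,0,0,0,-1]]}}

```text
t: 48.45
position: [0.2608, 0.337, 0.0844]
ee_rot: [[0.997, 0.076, 0.001], [0.076, -0.997, 0.001], [0.001, -0.001, -1.0]]
wrist_force: [-0.3, -0.7, -2.1]
finger_gap: 0.0149
grasp_force: 60.0
```

```bash
python3 - <<'E'
from h import *
s=env.read_state(); print(s["t"],s["position"],s["ee_rot"][:,0],s["wrist_force"],s["wrist_torque"],s["finger_gap"])
T=cap("top");S=cap("scene")
hsv=cv2.cvtColor(T["im"],cv2.COLOR_BGR2HSV); 
g=cv2.cvtColor(T["im"],cv2.COLOR_BGR2GRAY)[215:310,130:215]; g=cv2.resize(g,None,fx=4,fy=4,interpolation=cv2.INTER_CUBIC)
h=cv2.HoughCircles(cv2.GaussianBlur(g,(7,7),0),cv2.HOUGH_GRADIENT,1,20,param1=60,param2=20,minRadius=55,maxRadius=74)
for a in h[0][:3]: u=a[:2]/4+[130,215]; print(u,a[2]/4,onz(T,[u],.083))
print("expected",s["position"]+.138*s["ee_rot"][:,0])
E
```

```text
48.45 [0.26078815 0.33704078 0.08436565] [0.99709315 0.07618375 0.00113719] [-0.2799802  -0.68600361 -2.05739197] [-0.02433664  0.25053223  0.00267129] 0.014884812253274596
[168.375 260.125] 16.1 [[0.39565509 0.34859143 0.083     ]]
expected [0.398387   0.34755413 0.08452258]
```

Request:
{"api": "play_rows", "payload": {"steps": [[0.02,0,0,0,0,0,-1],[0.036,0,0,0,0,0,-1],[0.036,0,0,0,0,0,-1],[0.036,0,0,0,0,0,-1],[0.036,0,0,0,0,0,-1]]}}

```text
t: 49.18
position: [0.3268, 0.3416, 0.0834]
ee_rot: [[0.997, 0.076, -0.0], [0.076, -0.997, -0.0], [-0.0, 0.0, -1.0]]
wrist_force: [-0.6, 0.1, -2.3]
finger_gap: 0.0151
grasp_force: 60.0
```

Request:
{"api": "play_rows", "payload": {"steps": [[0.036,0,0,0,0,0,-1],[0.036,0,0,0,0,0,-1],[0.036,0,0,0,0,0,-1],[0.036,0,0,0,0,0,-1],[0.027,0,0,0,0,0,-1]]}}

```text
t: 49.8
position: [0.3947, 0.347, 0.0835]
ee_rot: [[0.997, 0.076, 0.0], [0.076, -0.997, 0.0], [0.0, -0.0, -1.0]]
wrist_force: [-0.2, 0.6, -2.5]
finger_gap: 0.015
grasp_force: 60.0
```

Request:
{"api": "play_rows", "payload": {"steps": [[0,0,0,0,0,0,-1],[0,0,0.012,0,0,0,-1],[0,0,0.008,0,0,0,-1],[0,0,0.004,0,0,0,-1],[0,0,0,0,0,0,-1]]}}

```text
t: 50.42
position: [0.3933, 0.3468, 0.0738]
ee_rot: [[0.997, 0.077, -0.0], [0.077, -0.997, -0.0], [-0.0, 0.0, -1.0]]
wrist_force: [-0.3, -0.4, -1.5]
finger_gap: 0.0149
grasp_force: 60.0
```

```bash
python3 - <<'E'
from h import *
s=env.read_state(); print(s["t"],s["position"],s["ee_rot"][:,0],s["wrist_force"],s["wrist_torque"],s["finger_gap"])
E
```

```text
50.425 [0.39334863 0.34680869 0.07379215] [ 9.97046073e-01  7.68050372e-02 -3.39011765e-04] [-0.33425199 -0.38892607 -1.47207191] [-0.00856316  0.21534867  0.02176486] 0.014856128348862808
```

Request:
{"api": "play_rows", "payload": {"steps": [[0,0,0.003,0,0,0,-1],[0,0,0.002,0,0,0,-1],[0,0,0.0015,0,0,0,-1],[0,0,0,0,0,0,-1],[0,0,0,0,0,0,-1]]}}

```text
t: 51.05
position: [0.3937, 0.3469, 0.0715]
ee_rot: [[0.997, 0.077, 0.0], [0.077, -0.997, 0.0], [0.0, -0.0, -1.0]]
wrist_force: [-1.8, -0.4, 1.2]
finger_gap: 0.0151
grasp_force: 60.0
```

Request:
{"api": "play_rows", "payload": {"steps": [[0,0,0,0,0,0,-0.6],[0,0,0,0,0,0,-0.4],[0,0,0,0,0,0,0],[0,0,0,0,0,0,0],[0,0,0,0,0,0,0]]}}

```text
t: 51.68
position: [0.3937, 0.3469, 0.0713]
ee_rot: [[0.997, 0.077, 0.0], [0.077, -0.997, 0.0], [0.0, -0.0, -1.0]]
wrist_force: [-0.7, 0.1, 0.4]
finger_gap: 0.0441
grasp_force: 0.0
```

Request:
{"api": "play_rows", "payload": {"steps": [[0,0,-0.03,0,0,0,0],[0,0,-0.08,0,0,0,0],[0,0,-0.1,0,0,0,0],[0,0,-0.1,0,0,0,0],[0,0,-0.1,0,0,0,0]]}}

```text
t: 52.3
position: [0.3937, 0.3468, 0.2376]
ee_rot: [[0.997, 0.077, 0.001], [0.077, -0.997, 0.001], [0.001, -0.001, -1.0]]
wrist_force: [1.1, -0.6, -0.2]
finger_gap: 0.044
grasp_force: 0.0
```

```bash
python3 - <<'E'
from h import *
s=env.read_state(); print(s["t"],s["position"],s["wrist_force"],s["finger_gap"])
W=cap("wrist"); S=cap("scene")
# handle centre line in wrist view
g=cv2.GaussianBlur(W["im"],(3,3),0).astype(float)
p=np.array([.394,.347,.079]); print(proj(W,[p,[.335,.342,.079]]).round(1))
for r in (190,210,225):
    d=np.abs(np.diff(g[r,285:355],axis=0)).sum(1); print(r,sorted(np.argsort(d)[::-1][:4]+285))
E
```

```text
52.3 [0.39367875 0.34683388 0.23763871] [ 1.14013965 -0.55052136 -0.15638564] 0.043958129009503744
[[320.8 191.1]
 [321.4 253.8]]
190 [np.int64(312), np.int64(313), np.int64(327), np.int64(328)]
210 [np.int64(312), np.int64(313), np.int64(327), np.int64(328)]
225 [np.int64(312), np.int64(313), np.int64(327), np.int64(328)]
```

Request:
{"api": "play_rows", "payload": {"steps": [[0,0,0,0,0,0,0],[0,0.1,0,0,0,0,0],[0,0.1,0,0,0,0,0],[0,0,0,0,0,0,0],[0,0,0,0,0,0,0]]}}

```text
t: 53.02
position: [0.3993, 0.2669, 0.2341]
ee_rot: [[0.997, 0.076, -0.002], [0.076, -0.997, -0.001], [-0.002, 0.0, -1.0]]
wrist_force: [0.0, 0.7, -0.2]
finger_gap: 0.0441
grasp_force: 0.0
```

```bash
python3 - <<'E'
from h import *
s=env.read_state(); W=cap("wrist"); T=cap("top"); a=cv2.imread("pics/top0.png")
for p in ([.334,.342,.079],[.36,.344,.079]): print(proj(W,p).round(1))
u=proj(W,[.36,.344,.079])[0]; x=int(round(u[0])); g=cv2.GaussianBlur(W["im"],(3,3),0).astype(float)
d=np.abs(np.diff(g[int(u[1]):int(u[1])+70,x-2:x+3].mean(1),axis=0)).sum(1); r=int(u[1])+int(d.argmax()); print("end",r,d.max().round(),onz(W,[(x,r)],.079).round(4))
D=(cv2.absdiff(T["im"],a).max(2)>45).astype(np.uint8); n,l,st,ce=cv2.connectedComponentsWithStats(cv2.morphologyEx(D,cv2.MORPH_CLOSE,np.ones((5,5))))
print([(st[i].tolist()) for i in range(1,n) if st[i,4]>8])
E
```

```text
[[233.  255.5]]
[[231.  228.4]]
end 255 61.0 [[0.3343 0.3438 0.079 ]]
[[267, 152, 10, 9, 67], [267, 182, 9, 9, 62], [70, 226, 156, 174, 13453], [264, 240, 8, 8, 56], [367, 245, 9, 8, 53], [265, 359, 68, 41, 1628], [614, 383, 26, 17, 378]]
```

```bash
python3 -c "
from workcell import env
print(env.hand_in())"
```

```text
the job is handed in; nothing more can be done
None
```

The job is handed in at about 53 s of robot time: all four buttons found on the bench are in the crucible, it stood released on the centre of the pan for about 3 s, and it is back in the hearth with the dish under the roof and the handle out. Midway through lowering it onto the pan I pressed it roughly 2 mm further than needed, with a sideways force of about 3 N. I backed off before letting go, and the pan should not have gone past about 5 mm.

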